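# Load the milling cutters into the empty tool rack in job order

## Robot

A 6-joint arm with a two-finger parallel gripper is mounted at the origin on a cart in front of the work surface, level with it; the furniture and walls round the work are solid. World frame = base frame: x ahead of the robot, y to its left, z up, the work surface at z = 0. Lengths are in mm, angles in rad, forces in N, time in s.
With the tool pointing down it reaches from about 400 to 825 mm from the base axis. Payload 7 kg.
Tool frame: the origin (TCP) lies on the centre line of the jaws, within the pads' length; the fingertips stand 25 mm ahead of it and the grasp point (between the pads) lies 6 mm ahead of it; z points along the fingers, y is the line along which they close (so a half turn about z gives the same grasp; the last joint's range is limited). The gripper opens to 85 mm and grips with 20 to 120 N. Pads are 22 mm wide; open, the fingers measure 114 mm over their backs; the gripper's body (76 mm by 85 mm) begins 54 mm behind the grasp point. The pads swing forward as they close: fully open they stand 13 mm farther back than shut.
Start: joints at [1.529, 0.359, 0.012, 0, -1.224, -0.288], TCP at [218.609, 638.596, 256.302] pointing down, gripper open.
Joint ranges: [-3.07, 3.07], [-1.43, 2.12], [-1.02, 1.25], [-3.03, 1.67], [-3.05, -0], [-3.03, 3.03]. Speed limits (rad/s): [2.39, 2.39, 3.01, 3.14, 3.14, 3.14].

## Interface

Orientations are given as a 3x3 rotation matrix whose columns are the frame's x, y, z axes.
In Python, from bench import bot gives the robot as it stands.
- The arm moves only by the shell command python3 -m crank 'ROWS' [OPENING] [FORCE]. ROWS is JSON, a list of rows, each an object of numbers: "tx", "ty", "tz": the shift along the world's x, y, z in mm; "rx", "ry", "rz": the turn, a rotation vector about the world's x, y, z in rad. In form: [{"tx": .., "ty": .., "tz": .., "rx": .., "ry": .., "rz": ..}, ...]. A call has 1 to 8 rows; each row is the pose to reach, as a shift and turn from the pose commanded when the call began; what a row does not reach only later rows make up. A row lasts 1/12 s, in which the tool goes at most 41.7 mm and 7.16 degrees, less where a joint would pass 70% of its speed; a pose out of reach is approached as far as the arm can. A call with a gripper value outside its range is refused whole. OPENING is the opening, from 0 (shut) to 1 (fully open), set as the call begins (- or left out, the last holds). The fingers move at their own pace and stop on an object; FORCE is the grip in N (left out, the last holds). Time passes only in rows, so rows that repeat a pose let the fingers close. It gives the time, the measured TCP pose, the force, the opening and the grip force at its end, in the units of the state.
- bot.get_state(): the state, without advancing time (a new reading comes with each control period).
- bot.camera(name): name is "scene" or "top" or "wrist"; returns (picture, depth): 480x640x3 uint8, red, green, blue; 480x640 float32, mm along the optical axis (not along the pixel's ray), 0 where there is no reading.
- bot.camera_model(name): a dict with "mtx" (3x3 intrinsics, pixels), "k1" (the pictures are not rectified: a ray, as slopes to the right and down, at radius r is drawn at 1 + k1 r^2 times it, then the intrinsics apply), "eye" and "rotation" of the camera in the world; the wrist camera has in their place "tool_from_camera" (4x4, takes a point from camera to tool coordinates, whose origin is the TCP and whose axes are the flange's). Camera axes: x right, y down, z forward; pixel columns grow to the right and rows downward; lengths in mm; the calibration is good to about 2 mm. A picture is of the moment at which its call begins: read the wrist's pose just before it. camera_model takes no time and is no camera call.
- bot.close_job(): hands the job in; it is judged then, once.
The state is a dict: "time": time; "joints": joint angles; "joint_vel": joint speeds; "joint_efforts": joint torques, N m; "position": TCP position; "tool_rot": TCP orientation; "ft_force": force on the tool from outside, world axes, zero at the start; "moment": the same for the moment, N m; "opening": opening from 0.0 (shut) to 1.0 (fully open); "finger_force": force on a finger pad.
Only numpy, scipy, OpenCV 4.12 (cv2) and the standard library are available. Lean on these libraries where they do the work, as an engineer would, in place of code of your own. Each camera call takes 0.05 s, during which the arm holds its last target. There are 200 camera calls.

## Task

The four milling-tool holders stand in their rack in the order in which the job uses them; move them all to the empty rack in the same order, counting from the handle end in both racks, so that the holder next to the full rack's handle ends next to the other rack's handle and so on along the row. Lower each holder, do not drop it, until its flange sits fully home on the pocket's collar with its two slots over the two keys, and let go of it.

Things in the scene. Friction and masses are not known exactly. Their poses are not given: they have to be found in the camera images.
- face_mill: Steel 30-taper holder (0.5 kg) with face mill: drum 42 mm wide, z 50 to 70 mm, five inserts. All four holders: origin on the axis at the flange's underside (seating face), z up to the cutter. Taper below: 32 mm wide at z 0, 18 mm at z -48. Flange 46 mm wide, z 0 to 16, then a 29 mm neck. Grip the round 34 mm arbor or nut, z 30 to 50 mm, from above, fingers closing across the row.
- end_mill: Holder as face_mill, with a straight 16 mm fluted cutter, flat end at z 76 mm, in a dark collet nut (34 mm wide, z 30 to 50). All four holders: two drive slots 16.5 mm wide cut through the flange at its +y and -y sides; a half turn makes no difference. At the start they lie over the keys of the pocket, within 0.1 rad of the row's axes.
- twist_drill: Holder as face_mill, with a slim pointed 9 mm stub drill, tip at z 78 mm, in a dark collet nut (34 mm wide, z 30 to 50).
- countersink: Holder as face_mill, with a broad steel cone 26 mm wide, three flutes, point up at z 73 mm, in a dark collet nut (34 mm wide, z 30 to 50).
- tool_rack: The full rack: fixed grey steel cassette 244 x 66 mm, the four holders in one row of four pockets at the start. Origin under its middle, on the bench; z up, x along the row towards the end with the steel bar handle (sticks out to x +152 mm). Pockets at x +90, +30, -30, -90 mm, y 0, counted from the handle; rims at z 60 mm, end plates to z 64 mm.
- empty_rack: The empty rack: second fixed cassette, same make, size and axes, handle at its +x end, four empty pockets at x +90, +30, -30, -90 mm, y 0, rims at z 60 mm. A seated holder has its flange on the pocket's collar, origin at z 60 mm. On each collar two steel drive keys, 11 mm wide (along x), 5 mm high, stand at +y and -y, 20 to 27 mm from the centre; the holder's slots go over them.
- face_mill_pocket: Fixed black sleeve of the full rack in which the face mill stands at the start; stays there. Origin: centre of its rim, z up, x and y as the rack's. All eight pockets: collar 56 mm wide, bore 35 mm at the rim narrowing downwards like the taper with 1.5 mm of play, so a taper lowered up to 6 mm off centre is guided in.
- end_mill_pocket: Fixed black sleeve of the full rack in which the end mill stands at the start; stays there. Origin: centre of its rim, z up, x and y as the rack's.
- twist_drill_pocket: Fixed black sleeve of the full rack in which the twist drill stands at the start; stays there. Origin: centre of its rim, z up, x and y as the rack's.
- countersink_pocket: Fixed black sleeve of the full rack in which the countersink stands at the start; stays there. Origin: centre of its rim, z up, x and y as the rack's.
Mind the look-alikes: they are no part of the job. Leave any brown or yellow look-alike of the face_mill alone.

How it is judged:
By the outcome, as a careful person would: the job done as asked, in the order asked, and still so for the second after the job is handed in, with the robot touching nothing.
It also fails if it takes over 104 s, if anything falls off the work surface, if the arm or the gripper's body presses on something with over 40 N, if the wrist force passes 120 N, or if a joint passes its speed limit or range.

## Working session

There is one attempt and no reset: what is moved stays moved. The work goes in short steps, Python scripts to look and compute and a shell command to move; the robot and the scene stay as the last step left them, time stands still between calls to the robot, and variables do not carry over. Pictures are saved under pics/ and viewed, at most 14 in all, crops included, and the job is handed in when it is done.

```bash
mkdir -p pics; ls; python3 - <<'E'
from bench import bot
import cv2,numpy as np
s=bot.get_state();print({k:np.round(v,3).tolist() for k,v in s.items()})
for n in("top","scene"):
    p,d=bot.camera(n);cv2.imwrite(f"pics/{n}0.png",p[...,::-1]);np.save(f"pics/{n}0.npy",d)
    print(n,bot.camera_model(n))
print(bot.camera_model("wrist"))
E
```

```text
pics
{'time': 0.0, 'joints': [1.529, 0.359, 0.011, -0.0, -1.224, -0.288], 'joint_vel': [0.001, -0.0, 0.0, 0.0, -0.001, -0.001], 'joint_efforts': [-0.0, -58.333, 29.341, 6.936, -0.006, 0.0], 'position': [218.494, 638.187, 255.341], 'tool_rot': [[0.946, -0.324, -0.0], [-0.324, -0.946, -0.002], [0.0, 0.002, -1.0]], 'ft_force': [-0.173, -0.518, 0.19], 'moment': [-0.047, -0.047, -0.032], 'finger_force': 0.0, 'opening': 1.0}
top {'mtx': array([[591.89770963,   0.        , 313.82058886],
       [  0.        , 591.89770963, 240.47234515],
       [  0.        ,   0.        ,   1.        ]]), 'k1': -0.05032351445187067, 'eye': array([ 327.59372167,  -10.88875196, 1360.91537069]), 'rotation': array([[ 0.00713   , -0.98686185,  0.16140898],
       [-0.99996913, -0.00756951, -0.00210821],
       [ 0.0033023 , -0.16138897, -0.98688535]])}
scene {'mtx': array([[445.83542017,   0.        , 314.55298183],
       [  0.        , 445.83542017, 233.22928449],
       [  0.        ,   0.        ,   1.        ]]), 'k1': 0.001563343741213824, 'eye': array([ -30.46669905, -564.62357984,  615.86288995]), 'rotation': array([[ 0.6857209 , -0.40222976,  0.60662844],
       [-0.72779275, -0.36719427,  0.57921161],
       [-0.01022566, -0.83867729, -0.54453268]])}
{'mtx': array([[365.05634838,   0.        , 319.25990785],
       [  0.        , 365.05634838, 234.68268528],
       [  0.        ,   0.        ,   1.        ]]), 'k1': -0.06799565577959242, 'tool_from_camera': array([[ 8.90884825e-05, -9.48727662e-01, -3.16094631e-01,
         8.16868084e+01],
       [ 9.99999818e-01,  2.73386816e-04, -5.38703133e-04,
        -8.70079481e-01],
       [ 5.97498668e-04, -3.16094526e-01,  9.48727513e-01,
        -1.15816164e+02],
       [ 0.00000000e+00,  0.00000000e+00,  0.00000000e+00,
         1.00000000e+00]])}
```

View pics/top0.png

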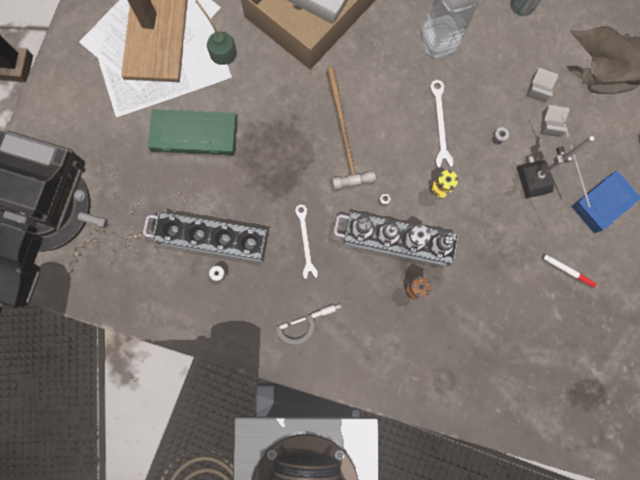

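View pics/scene0.png

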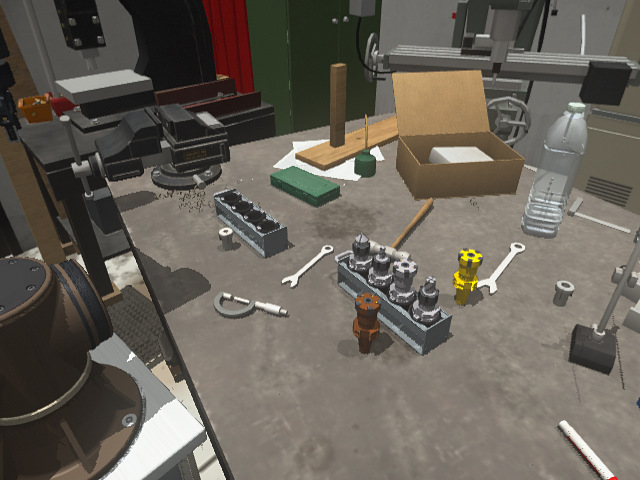

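The top view shows the full rack at (340-458, 213-262) and the empty one at (145-268, 212-260). Both handles are at the left (+y) end. The yellow look-alike at (445,183) and the brown one at (418,288) stand outside the rack. Next I'll get rough rack poses and a crop.

```bash
cat > h.py <<'E'
import numpy as np,cv2
from bench import bot
def cam(n,s=None):
    m=bot.camera_model(n)
    if n=="wrist":
        T=m["tool_from_camera"];R=np.array(s["tool_rot"]);return m["mtx"],m["k1"],R@T[:3,3]+np.array(s["position"]),R@T[:3,:3]
    return m["mtx"],m["k1"],m["eye"],m["rotation"]
def rays(c,uv):
    K,k1,e,R=c; uv=np.asarray(uv,float).reshape(-1,2)
    n=cv2.undistortPoints(uv[:,None],K,np.array([k1,0,0,0,0.]))[:,0]
    return np.c_[n,np.ones(len(n))]@R.T
def onplane(c,uv,z):
    r=rays(c,uv);return c[2]+r*((z-c[2][2])/r[:,2])[:,None]
def cloud(c,d):
    v,u=np.nonzero(d>0);return np.c_[u,v],c[2]+rays(c,np.c_[u,v])*d[v,u][:,None]
def proj(c,P):
    K,k1,e,R=c;q=(np.atleast_2d(P)-e)@R;n=q[:,:2]/q[:,2:]
    n=n*(1+k1*(n**2).sum(1))[:,None];return n@K[:2,:2].T+K[:2,2]
def tri(cs,uvs):
    A=np.zeros((3,3));b=np.zeros(3)
    for c,uv in zip(cs,uvs):
        r=rays(c,uv)[0];r/=np.linalg.norm(r);M=np.eye(3)-np.outer(r,r);A+=M;b+=M@c[2]
    return np.linalg.solve(A,b)
def snap(n,name):
    s=bot.get_state();p,d=bot.camera(n);p=p[...,::-1].copy();cv2.imwrite(f"pics/{name}.png",p)
    np.savez(f"pics/{name}.npz",d=d,pos=s["position"],rot=s["tool_rot"]);return cam(n,s),p,d,s
def load(n,name):
    z=np.load(f"pics/{name}.npz");return cam(n,dict(position=z["pos"],tool_rot=z["rot"])),cv2.imread(f"pics/{name}.png"),z["d"]
E
python3 - <<'E'
from h import *
c=cam("top");p=cv2.imread("pics/top0.png");d=np.load("pics/top0.npy")
for nm,(a,b,e,f) in dict(full=(338,205,470,275),empty=(140,205,275,270)).items():
    uv,P=cloud(c,d);k=(uv[:,0]>a)&(uv[:,0]<e)&(uv[:,1]>b)&(uv[:,1]<f)&(P[:,2]>45)&(P[:,2]<72)
    q=P[k];r=cv2.minAreaRect(q[:,:2].astype(np.float32));print(nm,k.sum(),r,np.median(q[:,2]))
k=(uv[:,0]>a-0)&(uv[:,0]<470)&(uv[:,1]>150)&(uv[:,1]<300)&(P[:,2]>80)
print("tallest",P[k][:,2].max())
cv2.imwrite("pics/c1.png",cv2.resize(p[160:310,330:480],None,fx=4,fy=4,interpolation=cv2.INTER_CUBIC))
E
```

```text
full 1714 ((551.6644287109375, -197.9647674560547), (270.97930908203125, 68.06805419921875), 78.41834259033203) 57.86323756295246
empty 2632 ((533.9867553710938, 238.35594177246094), (276.00103759765625, 107.29701232910156), 80.4601058959961) 58.18308333298489
tallest 142.98567141264175
```

View pics/c1.png

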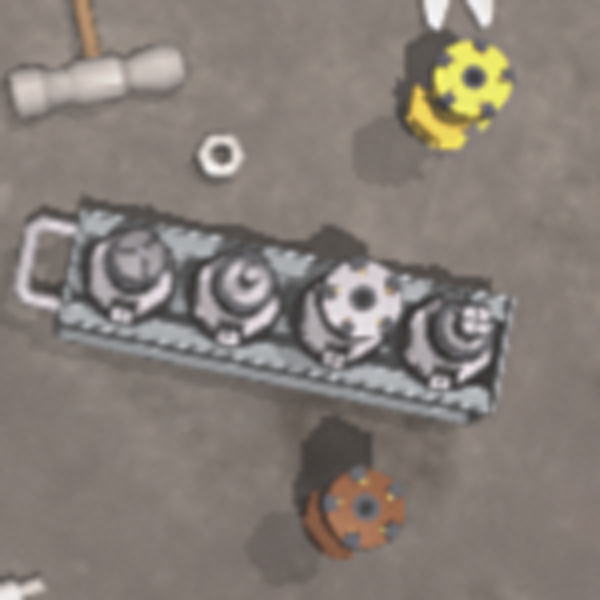

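Order from the handle: countersink at crop (130,260), twist drill at (240,285), face mill at (362,298), end mill at (470,325). There are three face mills. The yellow one at top-view pixel (445,180) and the brown one at (418,288) stand on the bench and are look-alikes. The steel-grey one at (420,234), in the third pocket, is the real one, and this crop confirms it.

```bash
python3 - <<'E'
from h import *
c=cam("top");d=np.load("pics/top0.npy");uv,P=cloud(c,d)
def box(a,b,e,f):
    k=(uv[:,0]>=a)&(uv[:,0]<e)&(uv[:,1]>=b)&(uv[:,1]<f);return P[k]
v=box(0,100,130,310);v=v[v[:,2]>80];print("vise max z",v.max(0),v.min(0))
for n,b in dict(yel=(430,165,460,200),brn=(404,272,434,302)).items():
    q=box(*b);q=q[q[:,2]>80];print(n,q.mean(0),q.max(0),q.min(0))
print(proj(c,[[0,0,0],[218,638,256]]))
E
```

```text
vise max z [765.47204742 685.68133269 217.77568452] [379.99319414 507.55082078  80.02771552]
yel [ 666.77371605 -302.72206759  115.79200896] [ 690.1335166  -283.06931493  126.70415926] [ 647.18651845 -326.44539438   81.47453383]
brn [ 433.51040464 -238.4863659   117.54288176] [ 454.80570307 -216.8844001   124.87134179] [ 412.34462126 -259.82508539   82.12508202]
[[305.76435275 487.29492178]
 [-39.09893409 392.57602738]]
```

```bash
python3 -m crank '[{"tx":20,"ty":-30,"tz":20},{"tx":40,"ty":-60,"tz":40},{"tx":62,"ty":-90,"tz":50,"rz":0.03},{"tx":85,"ty":-122,"tz":50,"rz":0.06},{"tx":110,"ty":-154,"tz":50,"rz":0.1},{"tx":136,"ty":-186,"tz":50,"rz":0.127},{"tx":162,"ty":-218,"tz":50,"rz":0.127},{"tx":188,"ty":-250,"tz":50,"rz":0.127}]' && python3 -m crank '[{"tx":26,"ty":-32,"tz":-5},{"tx":52,"ty":-64,"tz":-15},{"tx":78,"ty":-96,"tz":-25},{"tx":104,"ty":-128,"tz":-40},{"tx":130,"ty":-158,"tz":-50},{"tx":139,"ty":-166,"tz":-50},{"tx":139,"ty":-166,"tz":-50},{"tx":139,"ty":-166,"tz":-50}]' && python3 - <<'E'
from h import *
c,p,d,s=snap("wrist","w_e1");print(s["time"],s["position"],s["joints"],s["ft_force"])
E
```

```text
invalid input
```

```bash
python3 -m crank '[{"tx":20,"ty":-30,"tz":20,"rx":0,"ry":0,"rz":0},{"tx":40,"ty":-60,"tz":40,"rx":0,"ry":0,"rz":0},{"tx":62,"ty":-90,"tz":50,"rx":0,"ry":0,"rz":0.03},{"tx":85,"ty":-122,"tz":50,"rx":0,"ry":0,"rz":0.06},{"tx":110,"ty":-154,"tz":50,"rx":0,"ry":0,"rz":0.1},{"tx":136,"ty":-186,"tz":50,"rx":0,"ry":0,"rz":0.127},{"tx":162,"ty":-218,"tz":50,"rx":0,"ry":0,"rz":0.127},{"tx":188,"ty":-250,"tz":50,"rx":0,"ry":0,"rz":0.127}]'
```

```text
time: 0.77
position: [407.2, 386.7, 306.2]
tool_rot: [[0.98, -0.201, -0.0], [-0.201, -0.98, -0.0], [-0.0, 0.0, -1.0]]
ft_force: [1.0, 0.3, -0.0]
opening: 1.001
finger_force: 0.0
```

```bash
python3 -m crank '[{"tx":26,"ty":-32,"tz":-5,"rx":0,"ry":0,"rz":0},{"tx":52,"ty":-64,"tz":-15,"rx":0,"ry":0,"rz":0},{"tx":78,"ty":-96,"tz":-25,"rx":0,"ry":0,"rz":0},{"tx":104,"ty":-128,"tz":-40,"rx":0,"ry":0,"rz":0},{"tx":130,"ty":-158,"tz":-50,"rx":0,"ry":0,"rz":0},{"tx":139,"ty":-166,"tz":-50,"rx":0,"ry":0,"rz":0},{"tx":139,"ty":-166,"tz":-50,"rx":0,"ry":0,"rz":0},{"tx":139,"ty":-166,"tz":-50,"rx":0,"ry":0,"rz":0}]' && python3 - <<'E'
from h import *
c,p,d,s=snap("wrist","w_e1");print(s["time"],s["position"],s["joints"],s["ft_force"])
E
```

```text
time: 1.43
position: [545.9, 221.5, 255.6]
tool_rot: [[0.979, -0.204, -0.001], [-0.204, -0.979, -0.001], [-0.001, 0.001, -1.0]]
ft_force: [0.7, -1.1, 0.8]
opening: 1.0
finger_force: 0.0
1.4333 [545.92442243 221.52126376 255.5518432 ] [ 7.16966266e-01  2.19880979e-01 -1.83631960e-01 -1.74427165e-04
 -1.16868984e+00  6.48692529e-01] [ 0.73146077 -1.06312772  0.77394237]
```

View pics/w_e1.png

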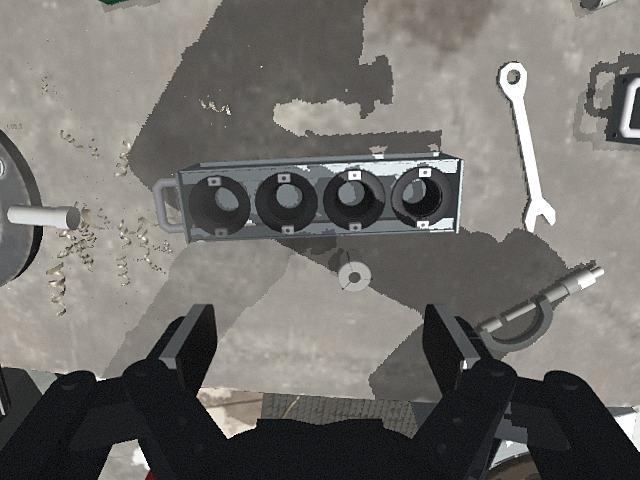

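The wrist view shows the empty rack's four bores at about (220,205), (287,203), (356,200) and (420,198). Each has two bright keys above and below, e.g. (213,181)/(220,232), and the handle is at left (165,205). Now the second views and the full rack.

```bash
python3 -m crank '[{"tx":0,"ty":-40,"tz":0,"rx":0,"ry":0,"rz":0},{"tx":0,"ty":-80,"tz":0,"rx":0,"ry":0,"rz":0},{"tx":0,"ty":-100,"tz":0,"rx":0,"ry":0,"rz":0},{"tx":0,"ty":-100,"tz":0,"rx":0,"ry":0,"rz":0},{"tx":0,"ty":-100,"tz":0,"rx":0,"ry":0,"rz":0}]' && python3 -c "
from h import *
c,p,d,s=snap('wrist','w_e2');print(s['time'],s['position'])" && python3 -m crank '[{"tx":2,"ty":-40,"tz":0,"rx":0,"ry":0,"rz":0},{"tx":4,"ty":-80,"tz":0,"rx":0,"ry":0,"rz":0},{"tx":6,"ty":-120,"tz":0,"rx":0,"ry":0,"rz":0},{"tx":9,"ty":-160,"tz":0,"rx":0,"ry":0,"rz":0},{"tx":12,"ty":-200,"tz":0,"rx":0,"ry":0,"rz":0},{"tx":15,"ty":-240,"tz":0,"rx":0,"ry":0,"rz":0},{"tx":18,"ty":-272,"tz":0,"rx":0,"ry":0,"rz":0},{"tx":18,"ty":-272,"tz":0,"rx":0,"ry":0,"rz":0}]' && python3 -m crank '[{"tx":0,"ty":0,"tz":0,"rx":0,"ry":0,"rz":0},{"tx":0,"ty":0,"tz":0,"rx":0,"ry":0,"rz":0}]' && python3 -c "
from h import *
c,p,d,s=snap('wrist','w_f1');print(s['time'],s['position'])" && python3 -m crank '[{"tx":0,"ty":-40,"tz":0,"rx":0,"ry":0,"rz":0},{"tx":0,"ty":-80,"tz":0,"rx":0,"ry":0,"rz":0},{"tx":0,"ty":-100,"tz":0,"rx":0,"ry":0,"rz":0},{"tx":0,"ty":-100,"tz":0,"rx":0,"ry":0,"rz":0},{"tx":0,"ty":-100,"tz":0,"rx":0,"ry":0,"rz":0}]' && python3 -c "
from h import *
c,p,d,s=snap('wrist','w_f2');print(s['time'],s['position'],s['joints'])
a=np.vstack([cv2.imread('pics/w_f1.png')[80:300],cv2.imread('pics/w_f2.png')[80:300]]);cv2.imwrite('pics/ff.png',a)"
```

```text
time: 1.9
position: [545.2, 122.7, 257.0]
tool_rot: [[0.979, -0.202, 0.001], [-0.202, -0.979, 0.001], [0.001, -0.001, -1.0]]
ft_force: [0.5, 0.2, -0.3]
opening: 0.994
finger_force: 0.0
1.9 [545.21895221 122.70654962 256.97482161]
time: 2.62
position: [564.2, -152.4, 256.0]
tool_rot: [[0.979, -0.203, -0.0], [-0.203, -0.979, -0.001], [-0.0, 0.001, -1.0]]
ft_force: [0.3, 0.8, 0.0]
opening: 0.998
finger_force: 0.0
time: 2.78
position: [564.0, -148.3, 256.1]
tool_rot: [[0.98, -0.201, -0.0], [-0.201, -0.98, 0.0], [-0.0, -0.0, -1.0]]
ft_force: [1.0, -0.2, -0.8]
opening: 1.0
finger_force: 0.0
2.7833 [ 563.96423452 -148.30318891  256.14734543]
time: 3.25
position: [563.9, -248.8, 256.1]
tool_rot: [[0.98, -0.201, -0.0], [-0.201, -0.98, 0.0], [-0.0, -0.0, -1.0]]
ft_force: [0.2, 0.5, -0.2]
opening: 0.999
finger_force: 0.0
3.25 [ 563.91385933 -248.76997051  256.08358573] [-9.91340719e-02  2.63445106e-01 -1.24154761e-01 -1.95299166e-04
 -1.18345703e+00  1.46736674e+00]
```

View pics/ff.png

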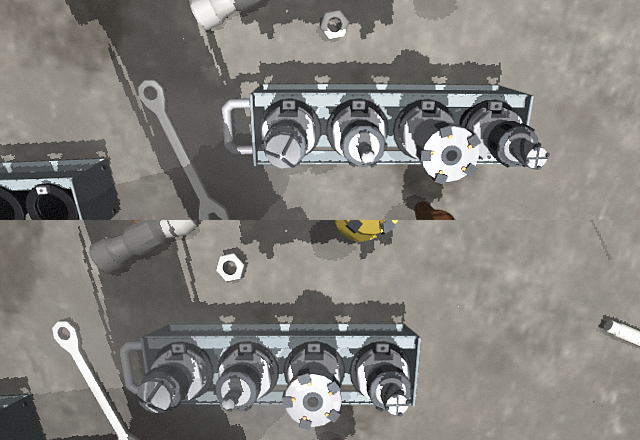

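The two views of the full rack show, left to right from the handle: countersink, twist drill, face mill, end mill. The far-side keys are visible in the slots at about (289,105), (359,105), (430,105) and (496,105) of the upper strip. I'll pull the keys and nuts out of both views.

```bash
python3 - <<'E'
from h import *
for n in("w_e1","w_e2","w_f1","w_f2"):
    c,p,d=load("wrist",n);uv,P=cloud(c,d)
    k=(P[:,2]>56)&(P[:,2]<68)&(uv[:,1]<290)&(uv[:,1]>140)
    print(n,np.histogram(P[k][:,2],bins=np.arange(56,68.5,1))[0])
c,p,d=load("wrist","w_e1");a=cv2.resize(p[150:250,170:470],None,fx=2.6,fy=2.6,interpolation=cv2.INTER_CUBIC)
c,p,d=load("wrist","w_f1");b=cv2.resize(p[150:270,240:540],None,fx=2.6,fy=2.6,interpolation=cv2.INTER_CUBIC)
cv2.imwrite("pics/ef.png",np.vstack([a,b]))
E
```

```text
w_e1 [1124 2538 2793  782  159  305  511  389  109    4    0    0]
w_e2 [1194 2482 2779  779  229  366  566  427  118   10    1    5]
w_f1 [ 848 1226 1324  440  218  332  437  417  178   34   10   19]
w_f2 [646 928 991 257 148 293 421 366 146  52  14  22]
```

View pics/ef.png

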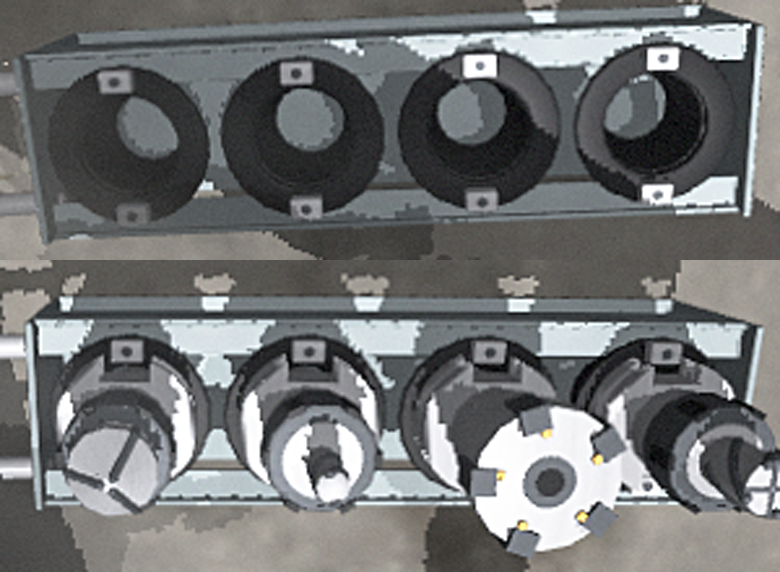

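```bash
cat > keys.py <<'E'
from h import *
def refine(p,uv,w=5):
    g=cv2.resize(cv2.cvtColor(p,cv2.COLOR_BGR2GRAY),None,fx=4,fy=4,interpolation=cv2.INTER_CUBIC)
    x,y=[int(round(4*t+1.5)) for t in uv];r=10
    q=g[y-r:y+r+1,x-r:x+r+1].astype(float);m=np.clip(np.percentile(q,35)-q,0,None)
    yy,xx=np.mgrid[-r:r+1,-r:r+1];m*=np.exp(-(xx**2+yy**2)/72)
    return np.array([(x+(m*xx).sum()/m.sum()-1.5)/4,(y+(m*yy).sum()/m.sum()-1.5)/4])
E={"e":[(114,82),(296,73),(480,66),(663,58),(132,216),(306,210),(481,202),(658,195)],"f":[(127,92),(309,92),(490,93),(667,95)]}
out={}
for n,o in(("e",(170,150)),("f",(240,150))):
    (c1,p1,d1),(c2,p2,d2)=load("wrist",f"w_{n}1"),load("wrist",f"w_{n}2");K=[]
    for uv in E[n]:
        a=refine(p1,np.array(uv)/2.6+o);b=proj(c2,onplane(c1,a,63))[0]
        for _ in range(2): b=refine(p2,b)
        K.append(tri([c1,c2],[a,b]))
    K=np.array(K);print(n);print(K.round(1))
    np.save(f"K{n}.npy",K)
    far=K[:4,:2];s=np.array([90,30,-30,-90.])
    u=far-far.mean(0);ax=np.polyfit(s,far,1)[0];print("scale",np.hypot(*ax),"yaw",np.arctan2(ax[1],ax[0]))
    ax/=np.hypot(*ax);yv=np.array([-ax[1],ax[0]])
    mid=K[:,:2].mean(0) if n=="e" else far.mean(0)+23.5*yv
    if n=="e": print("key gap",(K[:4]-K[4:])[:,:2]@yv); a2=np.polyfit(s,K[4:,:2],1)[0];print("yaw near",np.arctan2(a2[1],a2[0]))
    print("mid",mid);print("resid",((far-far.mean(0))@np.c_[ax,yv]-np.c_[s,0*s]).round(2).tolist())
E
python3 keys.py
```

```text
e
[[591.  305.1  63.5]
 [581.3 245.9  63.4]
 [571.6 186.8  63.5]
 [562.1 127.6  63.4]
 [545.  312.5  63.6]
 [535.2 253.5  63.2]
 [525.6 194.2  63.3]
 [516.1 135.   63.8]]
scale 0.9990606920185544 yaw 1.4091105937555353
key gap [-46.62018379 -46.73968254 -46.57502564 -46.52705314]
yaw near 1.4098512737506306
mid [553.50479848 220.09565172]
resid [[-0.06, -0.03], [-0.06, 0.01], [0.02, 0.06], [0.1, -0.04]]
f
[[ 592.6 -126.3   63.6]
 [ 580.6 -184.9   63.6]
 [ 568.5 -243.6   63.3]
 [ 556.5 -302.3   63.6]]
scale 0.9982166382636156 yaw 1.3682208194606647
mid [ 551.51765286 -209.5310255 ]
resid [[-0.17, -0.0], [-0.03, 0.0], [0.05, -0.01], [0.16, 0.0]]
```

```bash
python3 - <<'E'
from h import *
yaw=1.3682;ax=np.array([np.cos(yaw),np.sin(yaw)]);yv=np.array([-ax[1],ax[0]]);mid=np.array([551.5,-209.5])
Q=[]
for n in("w_f1","w_f2"):
    c,p,d=load("wrist",n);uv,P=cloud(c,d);Q.append(P)
(c1,p1,_),(c2,p2,_)=load("wrist","w_f1"),load("wrist","w_f2")
from scipy.optimize import least_squares
# two-view height of cutter tops: centre patch of view 1 matched in view 2
for nm,s,uv in(("csk",90,(281,237)),("face",-30,(450.7,237))):
    x,y=int(uv[0]),int(uv[1]);t=p1[y-11:y+12,x-11:x+12]
    m=cv2.matchTemplate(p2[200:300,100:440],t,cv2.TM_CCOEFF_NORMED);_,v,_,l=cv2.minMaxLoc(m)
    print(nm,"match",v,tri([c1,c2],[(x,y),(l[0]+111,l[1]+211)]).round(1))
for s in(90,30,-30,-90):
    ce=mid+s*ax
    for i,P in enumerate(Q):
        L=np.c_[(P[:,:2]-ce)@ax,(P[:,:2]-ce)@yv,P[:,2]]
        L=L[(np.hypot(L[:,0],L[:,1])<30)]
        nut=L[(L[:,2]>90)&(L[:,2]<104)&(np.hypot(L[:,0],L[:,1])<21)]
        f=least_squares(lambda q:np.hypot(nut[:,0]-q[0],nut[:,1]-q[1])-17,[0,0],loss="soft_l1")
        r=np.hypot(L[:,0],L[:,1]);k=(L[:,2]>70)&(L[:,2]<77)&(r>18)&(r<22.5)&(L[:,1]<0)
        fl=L[k];a=np.degrees(np.arctan2(fl[:,0],-fl[:,1]));h=np.sort(a)
        near=h[np.abs(h)<45];lo=near[near<0];hi=near[near>0]
        print(s,i,"axis",f.x.round(2),len(nut),"gap",lo[-4:].round(1),hi[:4].round(1),"z",np.median(fl[:,2]).round(1), "top",np.percentile(L[:,2],99).round(1))
E
```

```text
csk match 0.482074111700058 [ 569.  -120.8  128.6]
face match 0.9197529554367065 [ 544.8 -237.8  129.8]
90 0 axis [-0.16 -0.36] 156 gap [-26.2 -25.1 -24.4 -23.5] [21.  21.9 22.3 22.7] z 74.2 top 325.2
90 1 axis [ 0.17 -0.38] 329 gap [-25.  -24.9 -24.4 -22.7] [19.2 21.2 21.7 22. ] z 74.2 top 131.3
30 0 axis [-0.35 -0.38] 163 gap [-25.7 -25.6 -24.8 -23.8] [22.  22.8 23.2 23.8] z 74.0 top 325.0
30 1 axis [ 0.09 -0.36] 228 gap [-25.7 -25.5 -24.5 -23.6] [21.5 21.9 22.4 22.5] z 74.1 top 316.6
-30 0 axis [-0.1  -0.35] 193 gap [-23.4 -23.4 -22.7 -22.4] [23.5 23.9 25.3 25.7] z 74.1 top 320.0
-30 1 axis [-0.15 -0.18] 109 gap [-26.1 -25.8 -25.3 -23.8] [23.9 24.8 24.8 25.1] z 74.3 top 130.4
-90 0 axis [-0.3  -0.18] 372 gap [-21.2 -20.7 -20.5 -19.8] [22.6 23.5 25.6 26.8] z 74.1 top 135.3
-90 1 axis [-0.37 -0.29] 214 gap [-22.6 -22.6 -22.4 -20.8] [23.4 24.2 25.1 26.1] z 74.1 top 316.6
```

```bash
python3 -m crank '[{"tx":1,"ty":20,"tz":0,"rx":0,"ry":0,"rz":-0.12},{"tx":2,"ty":40,"tz":0,"rx":0,"ry":0,"rz":-0.24},{"tx":3,"ty":60,"tz":0,"rx":0,"ry":0,"rz":-0.36},{"tx":4,"ty":80,"tz":0,"rx":0,"ry":0,"rz":-0.48},{"tx":5,"ty":100,"tz":0,"rx":0,"ry":0,"rz":-0.6},{"tx":5.5,"ty":115,"tz":0,"rx":0,"ry":0,"rz":-0.72},{"tx":6,"ty":128,"tz":0,"rx":0,"ry":0,"rz":-0.84},{"tx":6,"ty":128,"tz":0,"rx":0,"ry":0,"rz":-0.96}]' && python3 -m crank '[{"tx":0,"ty":0,"tz":-10,"rx":0,"ry":0,"rz":-0.12},{"tx":0,"ty":0,"tz":-20,"rx":0,"ry":0,"rz":-0.24},{"tx":0,"ty":0,"tz":-30,"rx":0,"ry":0,"rz":-0.36},{"tx":0,"ty":0,"tz":-40,"rx":0,"ry":0,"rz":-0.48},{"tx":0,"ty":0,"tz":-50,"rx":0,"ry":0,"rz":-0.6},{"tx":0,"ty":0,"tz":-60,"rx":0,"ry":0,"rz":-0.611},{"tx":0,"ty":0,"tz":-60,"rx":0,"ry":0,"rz":-0.611},{"tx":0,"ty":0,"tz":-60,"rx":0,"ry":0,"rz":-0.611}]' && python3 -c "
from h import *
c,p,d,s=snap('wrist','g1');print(s['time'],s['position'],s['joints'],np.arctan2(s['tool_rot'][1][0],s['tool_rot'][0][0]))"
```

```text
time: 3.97
position: [569.8, -117.5, 256.8]
tool_rot: [[0.395, -0.919, 0.001], [-0.919, -0.395, 0.001], [-0.0, -0.001, -1.0]]
ft_force: [-0.7, 0.1, 0.7]
opening: 1.001
finger_force: 0.0
time: 4.63
position: [569.4, -120.4, 196.1]
tool_rot: [[-0.196, -0.981, -0.001], [-0.981, 0.196, -0.0], [0.0, 0.001, -1.0]]
ft_force: [0.7, -0.0, -0.2]
opening: 0.996
finger_force: 0.0
4.6333 [ 569.42304157 -120.43250516  196.11103606] [ 1.27390656e-01  2.54002269e-01 -2.81810311e-01 -8.38888466e-07
 -1.03581587e+00 -3.25123670e-01] -1.7685296648788984
```

View pics/g1.png

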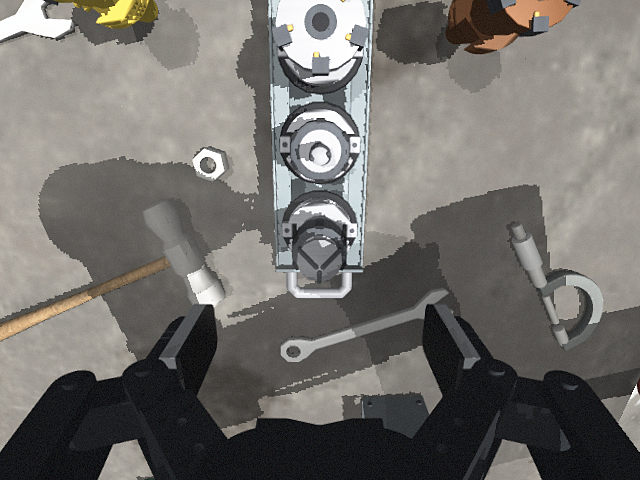

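The wrist view shows the countersink at (320,250) centred between the open fingers, with the twist drill at (320,152) beyond it. Descending and gripping.

```bash
python3 -m crank '[{"tx":0,"ty":-1,"tz":-25,"rx":0,"ry":0,"rz":0},{"tx":0,"ty":-1,"tz":-50,"rx":0,"ry":0,"rz":0},{"tx":0,"ty":-1,"tz":-70,"rx":0,"ry":0,"rz":0},{"tx":0,"ty":-1,"tz":-82,"rx":0,"ry":0,"rz":0},{"tx":0,"ty":-1,"tz":-89,"rx":0,"ry":0,"rz":0},{"tx":0,"ty":-1,"tz":-89,"rx":0,"ry":0,"rz":0},{"tx":0,"ty":-1,"tz":-89,"rx":0,"ry":0,"rz":0}]' && python3 -m crank '[{"tx":0,"ty":0,"tz":0,"rx":0,"ry":0,"rz":0},{"tx":0,"ty":0,"tz":0,"rx":0,"ry":0,"rz":0},{"tx":0,"ty":0,"tz":0,"rx":0,"ry":0,"rz":0},{"tx":0,"ty":0,"tz":0,"rx":0,"ry":0,"rz":0},{"tx":0,"ty":0,"tz":0,"rx":0,"ry":0,"rz":0},{"tx":0,"ty":0,"tz":0,"rx":0,"ry":0,"rz":0},{"tx":0,"ty":0,"tz":0,"rx":0,"ry":0,"rz":0},{"tx":0,"ty":0,"tz":0,"rx":0,"ry":0,"rz":0}]' 0 80 && python3 -c "
from h import *
c,p,d,s=snap('wrist','g1b');print(s['time'],s['position'],s['moment'])
uv,P=cloud(c,d);k=(np.abs(uv[:,0]-320)<130)&(uv[:,1]>200)&(P[:,2]>85)
q=P[k];print(len(q))"
```

```text
time: 5.27
position: [570.2, -122.3, 108.0]
tool_rot: [[-0.2, -0.98, 0.001], [-0.98, 0.2, -0.0], [0.0, -0.001, -1.0]]
ft_force: [-0.2, -0.0, 0.7]
opening: 1.0
finger_force: 0.0
time: 5.93
position: [569.7, -122.4, 108.2]
tool_rot: [[-0.201, -0.98, 0.001], [-0.98, 0.201, -0.0], [-0.0, -0.001, -1.0]]
ft_force: [-3.4, 1.8, 5.5]
opening: 0.371
finger_force: 78.7
5.9333 [ 569.7134296  -122.39369396  108.18313646] [0.38270023 0.79029456 0.00144828]
39777
```

View pics/g1b.png

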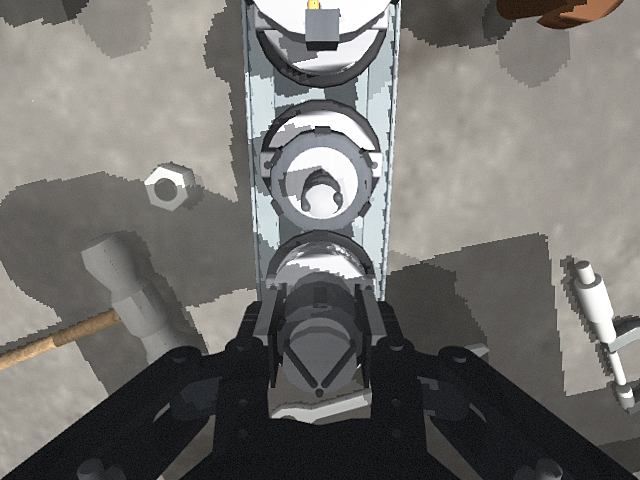

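Gripped: opening 0.371, force 79 N. Lifting and transferring.

```bash
python3 -m crank '[{"tx":0,"ty":0,"tz":5,"rx":0,"ry":0,"rz":0},{"tx":0,"ty":0,"tz":15,"rx":0,"ry":0,"rz":0},{"tx":0,"ty":0,"tz":35,"rx":0,"ry":0,"rz":0},{"tx":0,"ty":0,"tz":65,"rx":0,"ry":0,"rz":0},{"tx":0,"ty":0,"tz":95,"rx":0,"ry":0,"rz":0},{"tx":0,"ty":0,"tz":125,"rx":0,"ry":0,"rz":0},{"tx":0,"ty":0,"tz":145,"rx":0,"ry":0,"rz":0},{"tx":0,"ty":0,"tz":150,"rx":0,"ry":0,"rz":0}]' && python3 -m crank '[{"tx":0,"ty":10,"tz":0,"rx":0,"ry":0,"rz":0.01},{"tx":0,"ty":30,"tz":0,"rx":0,"ry":0,"rz":0.02},{"tx":0,"ty":60,"tz":0,"rx":0,"ry":0,"rz":0.03},{"tx":0,"ty":95,"tz":0,"rx":0,"ry":0,"rz":0.04},{"tx":0,"ty":130,"tz":0,"rx":0,"ry":0,"rz":0.05},{"tx":-1,"ty":165,"tz":0,"rx":0,"ry":0,"rz":0.06},{"tx":-1.5,"ty":200,"tz":0,"rx":0,"ry":0,"rz":0.06},{"tx":-1.5,"ty":235,"tz":0,"rx":0,"ry":0,"rz":0.06}]' && python3 -m crank '[{"tx":0,"ty":35,"tz":0,"rx":0,"ry":0,"rz":0},{"tx":0,"ty":70,"tz":0,"rx":0,"ry":0,"rz":0},{"tx":0,"ty":105,"tz":0,"rx":0,"ry":0,"rz":0},{"tx":0,"ty":140,"tz":0,"rx":0,"ry":0,"rz":0},{"tx":0,"ty":170,"tz":0,"rx":0,"ry":0,"rz":0},{"tx":0,"ty":190,"tz":0,"rx":0,"ry":0,"rz":0},{"tx":0,"ty":195.5,"tz":0,"rx":0,"ry":0,"rz":0},{"tx":0,"ty":195.5,"tz":0,"rx":0,"ry":0,"rz":0}]' && python3 -m crank '[{"tx":0,"ty":0,"tz":-15,"rx":0,"ry":0,"rz":0},{"tx":0,"ty":0,"tz":-40,"rx":0,"ry":0,"rz":0},{"tx":0,"ty":0,"tz":-60,"rx":0,"ry":0,"rz":0},{"tx":0,"ty":0,"tz":-75,"rx":0,"ry":0,"rz":0},{"tx":0,"ty":0,"tz":-80,"rx":0,"ry":0,"rz":0},{"tx":0,"ty":0,"tz":-80,"rx":0,"ry":0,"rz":0}]' && python3 -c "
from h import *
c,p,d,s=snap('wrist','h1');print(s['time'],s['position'],s['ft_force'],s['opening'],np.arctan2(s['tool_rot'][1][0],s['tool_rot'][0][0]))"
```

```text
time: 6.65
position: [570.9, -122.6, 261.8]
tool_rot: [[-0.201, -0.98, 0.006], [-0.98, 0.201, -0.0], [-0.001, -0.006, -1.0]]
ft_force: [0.8, -0.4, -5.9]
opening: 0.368
finger_force: 80.6
time: 7.32
position: [566.4, 114.3, 255.1]
tool_rot: [[-0.142, -0.99, -0.004], [-0.99, 0.142, -0.001], [0.001, 0.003, -1.0]]
ft_force: [0.4, 0.3, -6.0]
opening: 0.377
finger_force: 80.5
time: 7.98
position: [567.0, 309.5, 254.9]
tool_rot: [[-0.141, -0.99, -0.003], [-0.99, 0.141, -0.002], [0.002, 0.003, -1.0]]
ft_force: [0.1, -0.7, -5.8]
opening: 0.373
finger_force: 80.4
time: 8.48
position: [567.2, 306.3, 175.2]
tool_rot: [[-0.144, -0.99, -0.003], [-0.99, 0.144, -0.003], [0.003, 0.003, -1.0]]
ft_force: [0.4, -0.2, -5.7]
opening: 0.376
finger_force: 80.4
8.4833 [567.19931334 306.26649864 175.22581701] [ 0.35615222 -0.16471098 -5.69945979] 0.3758156610358814 -1.7149301490149909
```

View pics/h1.png

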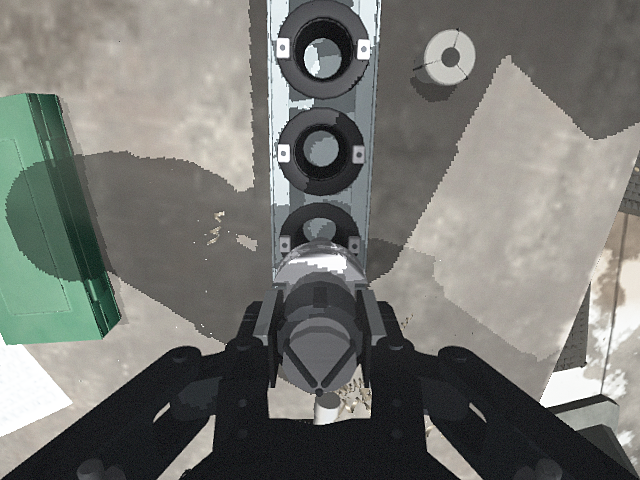

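Holder 1 hangs in front over the handle-end pocket. The remaining pockets are ahead at (320,245), (320,150) and (322,48). The measured TCP is about (-0.9,-1.6) mm off target, so I'll correct that and lower.

```bash
python3 -m crank '[{"tx":1,"ty":1.5,"tz":0,"rx":0,"ry":0,"rz":0},{"tx":1,"ty":1.5,"tz":-10,"rx":0,"ry":0,"rz":0},{"tx":1,"ty":1.5,"tz":-22,"rx":0,"ry":0,"rz":0},{"tx":1,"ty":1.5,"tz":-34,"rx":0,"ry":0,"rz":0},{"tx":1,"ty":1.5,"tz":-44,"rx":0,"ry":0,"rz":0},{"tx":1,"ty":1.5,"tz":-52,"rx":0,"ry":0,"rz":0},{"tx":1,"ty":1.5,"tz":-56,"rx":0,"ry":0,"rz":0},{"tx":1,"ty":1.5,"tz":-56,"rx":0,"ry":0,"rz":0}]' && python3 -m crank '[{"tx":0,"ty":0,"tz":-2,"rx":0,"ry":0,"rz":0},{"tx":0,"ty":0,"tz":-4,"rx":0,"ry":0,"rz":0},{"tx":0,"ty":0,"tz":-6,"rx":0,"ry":0,"rz":0},{"tx":0,"ty":0,"tz":-8,"rx":0,"ry":0,"rz":0},{"tx":0,"ty":0,"tz":-8,"rx":0,"ry":0,"rz":0}]'
```

```text
time: 9.2
position: [568.5, 309.1, 119.6]
tool_rot: [[-0.143, -0.99, -0.002], [-0.99, 0.143, -0.002], [0.002, 0.002, -1.0]]
ft_force: [0.4, 0.3, -5.3]
opening: 0.369
finger_force: 80.4
time: 9.62
position: [569.0, 309.5, 113.1]
tool_rot: [[-0.143, -0.99, -0.0], [-0.99, 0.143, -0.0], [0.0, 0.0, -1.0]]
ft_force: [-0.2, -0.6, -6.4]
opening: 0.37
finger_force: 80.4
```

```bash
python3 -m crank '[{"tx":0,"ty":0,"tz":-1,"rx":0,"ry":0,"rz":0},{"tx":0,"ty":0,"tz":-2,"rx":0,"ry":0,"rz":0},{"tx":0,"ty":0,"tz":-2,"rx":0,"ry":0,"rz":0}]' && python3 -m crank '[{"tx":0,"ty":0,"tz":-1,"rx":0,"ry":0,"rz":0},{"tx":0,"ty":0,"tz":-1,"rx":0,"ry":0,"rz":0}]' && python3 -m crank '[{"tx":0,"ty":0,"tz":-1,"rx":0,"ry":0,"rz":0},{"tx":0,"ty":0,"tz":-1,"rx":0,"ry":0,"rz":0}]'
```

```text
time: 9.87
position: [569.1, 309.5, 111.2]
tool_rot: [[-0.143, -0.99, -0.0], [-0.99, 0.143, -0.0], [0.0, 0.0, -1.0]]
ft_force: [-0.3, -0.7, -6.7]
opening: 0.373
finger_force: 80.4
time: 10.03
position: [569.0, 309.5, 110.2]
tool_rot: [[-0.143, -0.99, -0.0], [-0.99, 0.143, -0.0], [0.0, 0.0, -1.0]]
ft_force: [-0.6, 0.0, -5.8]
opening: 0.374
finger_force: 80.4
time: 10.2
position: [569.0, 309.5, 109.1]
tool_rot: [[-0.143, -0.99, -0.0], [-0.99, 0.143, -0.0], [0.0, 0.0, -1.0]]
ft_force: [1.0, -0.5, -6.8]
opening: 0.372
finger_force: 80.4
```

```bash
python3 -m crank '[{"tx":0,"ty":0,"tz":-1,"rx":0,"ry":0,"rz":0},{"tx":0,"ty":0,"tz":-1,"rx":0,"ry":0,"rz":0}]' && python3 -m crank '[{"tx":0,"ty":0,"tz":-1,"rx":0,"ry":0,"rz":0},{"tx":0,"ty":0,"tz":-1,"rx":0,"ry":0,"rz":0}]'
```

```text
time: 10.37
position: [569.0, 309.5, 108.4]
tool_rot: [[-0.142, -0.99, -0.0], [-0.99, 0.142, -0.0], [0.0, 0.0, -1.0]]
ft_force: [-1.2, -1.4, -4.4]
opening: 0.37
finger_force: 80.7
time: 10.53
position: [569.1, 309.5, 108.3]
tool_rot: [[-0.142, -0.99, 0.0], [-0.99, 0.142, -0.0], [0.0, -0.0, -1.0]]
ft_force: [-4.3, -1.9, 3.2]
opening: 0.372
finger_force: 81.5
```

Contact is at TCP z 108.3, the same height as at the pick, so the holder is seated. Releasing, rising and checking.

```bash
python3 -m crank '[{"tx":0,"ty":0,"tz":0,"rx":0,"ry":0,"rz":0},{"tx":0,"ty":0,"tz":0,"rx":0,"ry":0,"rz":0},{"tx":0,"ty":0,"tz":0,"rx":0,"ry":0,"rz":0},{"tx":0,"ty":0,"tz":0,"rx":0,"ry":0,"rz":0},{"tx":0,"ty":0,"tz":0,"rx":0,"ry":0,"rz":0},{"tx":0,"ty":0,"tz":0,"rx":0,"ry":0,"rz":0}]' 1 && python3 -m crank '[{"tx":0,"ty":0,"tz":15,"rx":0,"ry":0,"rz":0},{"tx":0,"ty":0,"tz":40,"rx":0,"ry":0,"rz":0},{"tx":0,"ty":0,"tz":75,"rx":0,"ry":0,"rz":0},{"tx":0,"ty":-15,"tz":110,"rx":0,"ry":0,"rz":0},{"tx":0,"ty":-45,"tz":145,"rx":0,"ry":0,"rz":0},{"tx":0,"ty":-75,"tz":150,"rx":0,"ry":0,"rz":0},{"tx":0,"ty":-80,"tz":150,"rx":0,"ry":0,"rz":0},{"tx":0,"ty":-80,"tz":150,"rx":0,"ry":0,"rz":0}]' && cat > chk.py <<'E'
from h import *
import sys
n,rack=sys.argv[1:3]
c,p,d,s=snap("wrist",n);print(s["time"],s["position"],s["joints"][5])
yaw,mid=(1.4095,np.array([553.5,220.1])) if rack=="e" else (1.3682,np.array([551.5,-209.5]))
ax=np.array([np.cos(yaw),np.sin(yaw)]);yv=np.array([-ax[1],ax[0]]);uv,P=cloud(c,d)
for t in(90,30,-30,-90):
    ce=mid+t*ax;L=np.c_[(P[:,:2]-ce)@ax,(P[:,:2]-ce)@yv,P[:,2]];r=np.hypot(L[:,0],L[:,1])
    m=L[(r>17)&(r<21)&(L[:,2]>66)&(L[:,2]<100)]
    ky=L[(np.abs(L[:,0])<4)&(np.abs(np.abs(L[:,1])-23.5)<2.5)&(L[:,2]<72)]
    co=L[(r>24)&(r<27)&(L[:,2]<70)]
    if len(m): print(t,"flange top",np.median(m[:,2]).round(2),len(m),"key/top z",np.median(ky[:,2]).round(2) if len(ky) else None,"collar",np.median(co[:,2]).round(2))
E
python3 chk.py k1 e
```

```text
time: 11.03
position: [569.3, 309.7, 107.4]
tool_rot: [[-0.142, -0.99, 0.0], [-0.99, 0.142, 0.0], [-0.0, -0.0, -1.0]]
ft_force: [-0.2, 0.3, 0.1]
opening: 0.999
finger_force: 0.0
time: 11.7
position: [569.3, 228.1, 258.8]
tool_rot: [[-0.145, -0.989, 0.002], [-0.989, 0.145, 0.002], [-0.002, -0.002, -1.0]]
ft_force: [-0.2, 0.3, -0.4]
opening: 1.0
finger_force: 0.0
11.7 [569.32564118 228.05478243 258.7804227 ] -0.8440654552634118
90 flange top 74.24 221 key/top z 63.1 collar 58.28
```

View pics/k1.png

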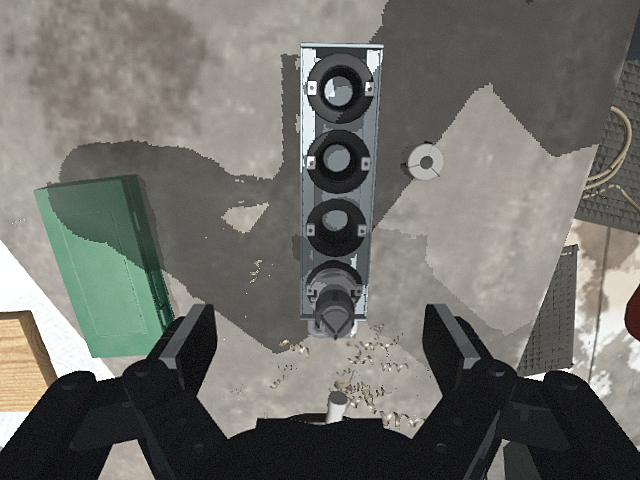

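Seated: flange top 74.2, the same reading as in the full rack, with keys in the slots at (312,290) and (357,290). Going for the twist drill.

```bash
python3 -m crank '[{"tx":0,"ty":-20,"tz":0,"rx":0,"ry":0,"rz":-0.01},{"tx":-1,"ty":-60,"tz":0,"rx":0,"ry":0,"rz":-0.02},{"tx":-2,"ty":-100,"tz":0,"rx":0,"ry":0,"rz":-0.03},{"tx":-4,"ty":-140,"tz":0,"rx":0,"ry":0,"rz":-0.04},{"tx":-6,"ty":-180,"tz":0,"rx":0,"ry":0,"rz":-0.057},{"tx":-8,"ty":-220,"tz":0,"rx":0,"ry":0,"rz":-0.057},{"tx":-9,"ty":-260,"tz":0,"rx":0,"ry":0,"rz":-0.057},{"tx":-10,"ty":-300,"tz":0,"rx":0,"ry":0,"rz":-0.057}]' && python3 -m crank '[{"tx":-1,"ty":-40,"tz":0,"rx":0,"ry":0,"rz":0},{"tx":-2,"ty":-80,"tz":0,"rx":0,"ry":0,"rz":0},{"tx":-2,"ty":-105,"tz":0,"rx":0,"ry":0,"rz":0},{"tx":-2,"ty":-108,"tz":-20,"rx":0,"ry":0,"rz":0},{"tx":-2,"ty":-108,"tz":-55,"rx":0,"ry":0,"rz":0},{"tx":-2,"ty":-108,"tz":-70,"rx":0,"ry":0,"rz":0},{"tx":-2,"ty":-108,"tz":-70,"rx":0,"ry":0,"rz":0},{"tx":-2,"ty":-108,"tz":-70,"rx":0,"ry":0,"rz":0}]' && python3 -m crank '[{"tx":0,"ty":0,"tz":0,"rx":0,"ry":0,"rz":0},{"tx":0,"ty":0,"tz":0,"rx":0,"ry":0,"rz":0},{"tx":0,"ty":0,"tz":0,"rx":0,"ry":0,"rz":0}]'
```

```text
time: 12.42
position: [558.9, -71.2, 256.3]
tool_rot: [[-0.197, -0.98, -0.001], [-0.98, 0.197, -0.0], [0.0, 0.001, -1.0]]
ft_force: [0.9, 0.2, 0.6]
opening: 1.0
finger_force: 0.0
time: 13.08
position: [557.1, -177.9, 186.0]
tool_rot: [[-0.198, -0.98, -0.003], [-0.98, 0.198, -0.0], [0.001, 0.003, -1.0]]
ft_force: [1.9, -0.0, 0.9]
opening: 1.001
finger_force: 0.0
time: 13.33
position: [558.0, -178.1, 188.6]
tool_rot: [[-0.198, -0.98, 0.002], [-0.98, 0.198, -0.0], [-0.0, -0.002, -1.0]]
ft_force: [0.6, -0.1, -0.5]
opening: 1.001
finger_force: 0.0
```

```bash
python3 -m crank '[{"tx":0,"ty":-2,"tz":-15,"rx":0,"ry":0,"rz":0},{"tx":0,"ty":-2,"tz":-40,"rx":0,"ry":0,"rz":0},{"tx":0,"ty":-2,"tz":-60,"rx":0,"ry":0,"rz":0},{"tx":0,"ty":-2,"tz":-74,"rx":0,"ry":0,"rz":0},{"tx":0,"ty":-2,"tz":-80,"rx":0,"ry":0,"rz":0},{"tx":0,"ty":-2,"tz":-80,"rx":0,"ry":0,"rz":0},{"tx":0,"ty":-2,"tz":-80,"rx":0,"ry":0,"rz":0},{"tx":0,"ty":-2,"tz":-80,"rx":0,"ry":0,"rz":0}]' && python3 -m crank '[{"tx":0,"ty":0,"tz":0,"rx":0,"ry":0,"rz":0},{"tx":0,"ty":0,"tz":0,"rx":0,"ry":0,"rz":0},{"tx":0,"ty":0,"tz":0,"rx":0,"ry":0,"rz":0},{"tx":0,"ty":0,"tz":0,"rx":0,"ry":0,"rz":0},{"tx":0,"ty":0,"tz":0,"rx":0,"ry":0,"rz":0},{"tx":0,"ty":0,"tz":0,"rx":0,"ry":0,"rz":0},{"tx":0,"ty":0,"tz":0,"rx":0,"ry":0,"rz":0},{"tx":0,"ty":0,"tz":0,"rx":0,"ry":0,"rz":0}]' 0 80
```

```text
time: 14.0
position: [558.1, -180.4, 108.7]
tool_rot: [[-0.198, -0.98, 0.002], [-0.98, 0.198, -0.0], [-0.0, -0.002, -1.0]]
ft_force: [0.3, -0.2, 0.5]
opening: 1.001
finger_force: 0.0
time: 14.67
position: [557.4, -180.5, 108.0]
tool_rot: [[-0.198, -0.98, 0.001], [-0.98, 0.198, -0.0], [0.0, -0.001, -1.0]]
ft_force: [-1.0, 1.0, 5.5]
opening: 0.374
finger_force: 78.9
```

```bash
python3 -m crank '[{"tx":0,"ty":0,"tz":5,"rx":0,"ry":0,"rz":0},{"tx":0,"ty":0,"tz":15,"rx":0,"ry":0,"rz":0},{"tx":0,"ty":0,"tz":35,"rx":0,"ry":0,"rz":0},{"tx":0,"ty":0,"tz":65,"rx":0,"ry":0,"rz":0},{"tx":0,"ty":0,"tz":95,"rx":0,"ry":0,"rz":0},{"tx":0,"ty":0,"tz":125,"rx":0,"ry":0,"rz":0},{"tx":0,"ty":0,"tz":145,"rx":0,"ry":0,"rz":0},{"tx":0,"ty":0,"tz":150,"rx":0,"ry":0,"rz":0}]' && python3 -m crank '[{"tx":0,"ty":10,"tz":0,"rx":0,"ry":0,"rz":0.01},{"tx":0,"ty":30,"tz":0,"rx":0,"ry":0,"rz":0.02},{"tx":0,"ty":60,"tz":0,"rx":0,"ry":0,"rz":0.03},{"tx":0,"ty":95,"tz":0,"rx":0,"ry":0,"rz":0.04},{"tx":0,"ty":130,"tz":0,"rx":0,"ry":0,"rz":0.05},{"tx":0.5,"ty":165,"tz":0,"rx":0,"ry":0,"rz":0.055},{"tx":1,"ty":200,"tz":0,"rx":0,"ry":0,"rz":0.055},{"tx":1,"ty":235,"tz":0,"rx":0,"ry":0,"rz":0.055}]' && python3 -m crank '[{"tx":0,"ty":35,"tz":0,"rx":0,"ry":0,"rz":0},{"tx":0,"ty":70,"tz":0,"rx":0,"ry":0,"rz":0},{"tx":0,"ty":105,"tz":0,"rx":0,"ry":0,"rz":0},{"tx":0,"ty":140,"tz":0,"rx":0,"ry":0,"rz":0},{"tx":0,"ty":170,"tz":0,"rx":0,"ry":0,"rz":0},{"tx":0,"ty":190,"tz":0,"rx":0,"ry":0,"rz":0},{"tx":0,"ty":195,"tz":0,"rx":0,"ry":0,"rz":0},{"tx":0,"ty":195,"tz":0,"rx":0,"ry":0,"rz":0}]' && python3 -m crank '[{"tx":0,"ty":0,"tz":-15,"rx":0,"ry":0,"rz":0},{"tx":0,"ty":0,"tz":-40,"rx":0,"ry":0,"rz":0},{"tx":0,"ty":0,"tz":-60,"rx":0,"ry":0,"rz":0},{"tx":0,"ty":0,"tz":-75,"rx":0,"ry":0,"rz":0},{"tx":0,"ty":0,"tz":-80,"rx":0,"ry":0,"rz":0},{"tx":0,"ty":0,"tz":-80,"rx":0,"ry":0,"rz":0},{"tx":0,"ty":0,"tz":-80,"rx":0,"ry":0,"rz":0},{"tx":0,"ty":0,"tz":-80,"rx":0,"ry":0,"rz":0}]'
```

```text
time: 15.33
position: [558.3, -180.7, 261.7]
tool_rot: [[-0.198, -0.98, 0.006], [-0.98, 0.198, -0.001], [-0.0, -0.006, -1.0]]
ft_force: [1.7, 0.4, -4.7]
opening: 0.374
finger_force: 80.1
time: 16.0
position: [556.5, 56.4, 255.2]
tool_rot: [[-0.144, -0.989, -0.003], [-0.99, 0.144, -0.001], [0.001, 0.003, -1.0]]
ft_force: [1.3, -0.3, -4.7]
opening: 0.377
finger_force: 80.2
time: 16.67
position: [556.7, 251.0, 254.7]
tool_rot: [[-0.142, -0.99, -0.003], [-0.99, 0.142, -0.002], [0.002, 0.003, -1.0]]
ft_force: [0.1, -0.6, -5.2]
opening: 0.374
finger_force: 80.2
time: 17.33
position: [558.7, 249.6, 178.5]
tool_rot: [[-0.145, -0.989, 0.001], [-0.989, 0.145, 0.001], [-0.001, -0.001, -1.0]]
ft_force: [-0.5, -0.1, -5.2]
opening: 0.373
finger_force: 80.2
```

```bash
python3 -m crank '[{"tx":0,"ty":0,"tz":-10,"rx":0,"ry":0,"rz":0},{"tx":0,"ty":0,"tz":-25,"rx":0,"ry":0,"rz":0},{"tx":0,"ty":0,"tz":-40,"rx":0,"ry":0,"rz":0},{"tx":0,"ty":0,"tz":-50,"rx":0,"ry":0,"rz":0},{"tx":0,"ty":0,"tz":-57,"rx":0,"ry":0,"rz":0},{"tx":0,"ty":0,"tz":-61,"rx":0,"ry":0,"rz":0},{"tx":0,"ty":0,"tz":-64,"rx":0,"ry":0,"rz":0},{"tx":0,"ty":0,"tz":-64,"rx":0,"ry":0,"rz":0}]' && python3 -m crank '[{"tx":0,"ty":0,"tz":-1,"rx":0,"ry":0,"rz":0},{"tx":0,"ty":0,"tz":-2,"rx":0,"ry":0,"rz":0},{"tx":0,"ty":0,"tz":-3,"rx":0,"ry":0,"rz":0},{"tx":0,"ty":0,"tz":-4,"rx":0,"ry":0,"rz":0},{"tx":0,"ty":0,"tz":-4,"rx":0,"ry":0,"rz":0}]'&& python3 -m crank '[{"tx":0,"ty":0,"tz":-1,"rx":0,"ry":0,"rz":0},{"tx":0,"ty":0,"tz":-1,"rx":0,"ry":0,"rz":0},{"tx":0,"ty":0,"tz":-1,"rx":0,"ry":0,"rz":0}]'
```

```text
time: 18.0
position: [558.1, 249.6, 113.1]
tool_rot: [[-0.144, -0.99, -0.0], [-0.99, 0.144, -0.0], [0.0, 0.0, -1.0]]
ft_force: [-0.1, -0.1, -5.8]
opening: 0.371
finger_force: 80.2
time: 18.42
position: [558.1, 249.6, 109.3]
tool_rot: [[-0.145, -0.989, 0.0], [-0.989, 0.145, 0.0], [-0.0, -0.0, -1.0]]
ft_force: [0.4, -0.7, -5.6]
opening: 0.372
finger_force: 80.2
time: 18.67
position: [558.1, 249.6, 108.3]
tool_rot: [[-0.144, -0.99, -0.0], [-0.99, 0.144, -0.0], [0.0, 0.0, -1.0]]
ft_force: [0.2, -0.1, -5.9]
opening: 0.37
finger_force: 80.2
```

```bash
python3 -m crank '[{"tx":0,"ty":0,"tz":-0.5,"rx":0,"ry":0,"rz":0},{"tx":0,"ty":0,"tz":-1,"rx":0,"ry":0,"rz":0},{"tx":0,"ty":0,"tz":-1,"rx":0,"ry":0,"rz":0}]' && python3 -m crank '[{"tx":0,"ty":0,"tz":-0.5,"rx":0,"ry":0,"rz":0},{"tx":0,"ty":0,"tz":-0.5,"rx":0,"ry":0,"rz":0},{"tx":0,"ty":0,"tz":-0.5,"rx":0,"ry":0,"rz":0}]'
```

```text
time: 18.92
position: [558.2, 249.6, 108.0]
tool_rot: [[-0.144, -0.99, 0.0], [-0.99, 0.144, 0.0], [-0.0, -0.0, -1.0]]
ft_force: [-3.3, -0.7, 3.4]
opening: 0.373
finger_force: 80.9
time: 19.17
position: [558.2, 249.7, 108.0]
tool_rot: [[-0.144, -0.99, 0.001], [-0.99, 0.144, 0.0], [-0.0, -0.001, -1.0]]
ft_force: [-5.4, -1.7, 7.6]
opening: 0.375
finger_force: 81.6
```

Contact at 108.0, the pick height, so it is seated. Releasing, and using the saved grip image to see how far the pads reach up, because the face mill's drum overhangs its arbor.

```bash
python3 -m crank '[{"tx":0,"ty":0,"tz":0,"rx":0,"ry":0,"rz":0},{"tx":0,"ty":0,"tz":0,"rx":0,"ry":0,"rz":0},{"tx":0,"ty":0,"tz":0,"rx":0,"ry":0,"rz":0},{"tx":0,"ty":0,"tz":0,"rx":0,"ry":0,"rz":0},{"tx":0,"ty":0,"tz":0,"rx":0,"ry":0,"rz":0},{"tx":0,"ty":0,"tz":0,"rx":0,"ry":0,"rz":0}]' 1 && python3 -m crank '[{"tx":0,"ty":0,"tz":15,"rx":0,"ry":0,"rz":0},{"tx":0,"ty":0,"tz":40,"rx":0,"ry":0,"rz":0},{"tx":0,"ty":0,"tz":75,"rx":0,"ry":0,"rz":0},{"tx":0,"ty":-15,"tz":110,"rx":0,"ry":0,"rz":0},{"tx":0,"ty":-45,"tz":145,"rx":0,"ry":0,"rz":0},{"tx":0,"ty":-75,"tz":150,"rx":0,"ry":0,"rz":0},{"tx":0,"ty":-80,"tz":150,"rx":0,"ry":0,"rz":0},{"tx":0,"ty":-80,"tz":150,"rx":0,"ry":0,"rz":0}]' && python3 chk.py k2 e && python3 - <<'E'
from h import *
z=np.load("pics/g1b.npz");c,p,d=load("wrist","g1b");uv,P=cloud(c,d);T=(P-z["pos"])@z["rot"]
for y0 in range(12,34,2):
    k=(np.abs(np.abs(T[:,1])-y0-1)<1)&(np.abs(T[:,0])<14)&(T[:,2]>-60)&(T[:,2]<40)
    if k.sum()>10: print(y0,k.sum(),np.percentile(T[k][:,2],[1,25,50,75,99]).round(1))
cv2.imwrite("pics/g1c.png",cv2.resize(p[270:420,230:410],None,fx=4,fy=4))
E
```

```text
time: 19.67
position: [558.2, 249.6, 106.7]
tool_rot: [[-0.145, -0.99, 0.0], [-0.99, 0.145, 0.0], [-0.0, -0.0, -1.0]]
ft_force: [1.0, 1.1, 0.1]
opening: 0.998
finger_force: 0.0
time: 20.33
position: [558.2, 168.1, 258.0]
tool_rot: [[-0.147, -0.989, 0.002], [-0.989, 0.147, 0.001], [-0.002, -0.002, -1.0]]
ft_force: [-0.3, -0.2, -1.6]
opening: 1.003
finger_force: 0.0
20.3333 [558.22206864 168.1146138  258.02345527] -0.7747964850563069
90 flange top 74.44 171 key/top z 63.32 collar 58.67
30 flange top 74.32 242 key/top z 63.05 collar 58.29
12 843 [-49.2  -0.9   0.6  15.6  34.8]
14 1194 [-30.9  -6.3  -0.3   8.5  34.7]
16 1781 [-46.2 -12.4  -9.7   1.8  34.5]
18 1364 [-38.2 -21.1 -11.5   2.9  36.8]
20 1061 [-32.7 -24.1 -14.3   3.   34.9]
22 845 [-59.6 -28.  -21.2  -8.   19.9]
24 987 [-59.7 -30.5 -21.5  -0.9  18.7]
26 871 [-59.8 -27.  -19.    2.8  18.6]
28 510 [-31.5 -22.6 -16.4   3.1  17.3]
30 491 [-29.1 -27.7 -26.6 -22.    9. ]
32 825 [-29.7 -28.5 -27.8 -23.6 -15.1]
```

View pics/g1c.png

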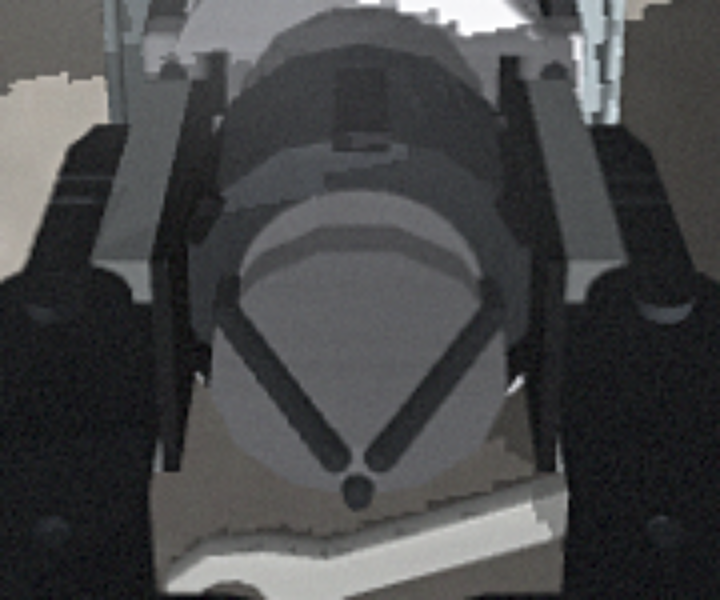

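The crop shows the pads' inner dark plates running from the tips near (500,60) up to about (560,470). I'll compute their extent in tool coordinates.

```bash
python3 - <<'E'
from h import *
z=np.load("pics/g1b.npz");c,p,d=load("wrist","g1b")
Rt=z["rot"];e=(c[2]-z["pos"])@Rt
for q in[(505,58),(525,58),(555,470),(568,300),(215,58),(165,470),(152,300),(100,262),(620,262),(190,82),(530,82)]:
    uv=(230+(q[0]-1.5)/4,270+(q[1]-1.5)/4);r=(rays(c,uv)[0])@Rt
    dd=d[int(round(uv[1])),int(round(uv[0]))]
    ys=np.sign(r[1])*17.3;t=(ys-e[1])/r[1]
    print(q,"depth pt",(e+r*dd).round(1),"on y=17.3",(e+r*t).round(1))
E
```

```text
(505, 58) depth pt [-1.3 17.8 50.5] on y=17.3 [ 1.1 17.3 45.7]
(525, 58) depth pt [ 0.6 19.9 46.5] on y=17.3 [10.6 17.3 26.3]
(555, 470) depth pt [-11.2  16.8 -11.9] on y=17.3 [-13.9  17.3  -8.7]
(568, 300) depth pt [  6.6  17.  -11.7] on y=17.3 [  5.5  17.3 -10.1]
(215, 58) depth pt [ -1.1 -18.6  50. ] on y=17.3 [  5.  -17.3  37.6]
(165, 470) depth pt [-12.4 -18.  -10.5] on y=17.3 [ -8.7 -17.3 -14.7]
(152, 300) depth pt [  7.4 -17.8 -12.8] on y=17.3 [  9.7 -17.3 -16.1]
(100, 262) depth pt [ 10.2 -22.3 -11.4] on y=17.3 [ 26.3 -17.3 -35.4]
(620, 262) depth pt [ 10.5  21.1 -11.9] on y=17.3 [ 22.8  17.3 -30.2]
(190, 82) depth pt [ 10.3 -18.2  21.2] on y=17.3 [ 14.  -17.3  14. ]
(530, 82) depth pt [10.  17.4 21.8] on y=17.3 [10.3 17.3 21.3]
```

The pads span tool z -12 to +22, which is 34 mm. At the face mill they would overlap the drum's lower part at z 110+, so I'll grip at TCP z 112. The inserts sit at about -15° and 201° from the closing axis, clear of the tangent points. Moving to the face mill in pocket 3.

```bash
python3 -m crank '[{"tx":0,"ty":-20,"tz":0,"rx":0,"ry":0,"rz":-0.01},{"tx":-1,"ty":-60,"tz":0,"rx":0,"ry":0,"rz":-0.02},{"tx":-2,"ty":-100,"tz":0,"rx":0,"ry":0,"rz":-0.03},{"tx":-4,"ty":-140,"tz":0,"rx":0,"ry":0,"rz":-0.04},{"tx":-6,"ty":-180,"tz":0,"rx":0,"ry":0,"rz":-0.055},{"tx":-8,"ty":-220,"tz":0,"rx":0,"ry":0,"rz":-0.055},{"tx":-9,"ty":-260,"tz":0,"rx":0,"ry":0,"rz":-0.055},{"tx":-10,"ty":-300,"tz":0,"rx":0,"ry":0,"rz":-0.055}]' && python3 -m crank '[{"tx":-1,"ty":-40,"tz":0,"rx":0,"ry":0,"rz":0},{"tx":-2,"ty":-80,"tz":0,"rx":0,"ry":0,"rz":0},{"tx":-2.5,"ty":-105,"tz":0,"rx":0,"ry":0,"rz":0},{"tx":-2.5,"ty":-108.5,"tz":-20,"rx":0,"ry":0,"rz":0},{"tx":-2.5,"ty":-108.5,"tz":-45,"rx":0,"ry":0,"rz":0},{"tx":-2.5,"ty":-108.5,"tz":-60,"rx":0,"ry":0,"rz":0},{"tx":-2.5,"ty":-108.5,"tz":-60,"rx":0,"ry":0,"rz":0},{"tx":-2.5,"ty":-108.5,"tz":-60,"rx":0,"ry":0,"rz":0}]' && python3 -m crank '[{"tx":0,"ty":0,"tz":0,"rx":0,"ry":0,"rz":0},{"tx":0,"ty":0,"tz":0,"rx":0,"ry":0,"rz":0},{"tx":0,"ty":0,"tz":0,"rx":0,"ry":0,"rz":0}]'
```

```text
time: 21.05
position: [547.9, -131.2, 255.8]
tool_rot: [[-0.197, -0.98, -0.001], [-0.98, 0.197, -0.0], [0.0, 0.001, -1.0]]
ft_force: [1.3, 0.9, -0.4]
opening: 1.0
finger_force: 0.0
time: 21.72
position: [545.5, -238.3, 195.4]
tool_rot: [[-0.198, -0.98, -0.003], [-0.98, 0.198, 0.0], [0.001, 0.003, -1.0]]
ft_force: [0.9, -0.6, 0.4]
opening: 1.004
finger_force: 0.0
time: 21.97
position: [546.4, -238.7, 197.9]
tool_rot: [[-0.198, -0.98, 0.002], [-0.98, 0.198, -0.0], [-0.0, -0.002, -1.0]]
ft_force: [0.2, 1.1, -0.5]
opening: 1.001
finger_force: 0.0
```

```bash
python3 -m crank '[{"tx":0,"ty":-0.5,"tz":-15,"rx":0,"ry":0,"rz":0},{"tx":0,"ty":-0.5,"tz":-40,"rx":0,"ry":0,"rz":0},{"tx":0,"ty":-0.5,"tz":-65,"rx":0,"ry":0,"rz":0},{"tx":0,"ty":-0.5,"tz":-79,"rx":0,"ry":0,"rz":0},{"tx":0,"ty":-0.5,"tz":-85,"rx":0,"ry":0,"rz":0},{"tx":0,"ty":-0.5,"tz":-85,"rx":0,"ry":0,"rz":0},{"tx":0,"ty":-0.5,"tz":-85,"rx":0,"ry":0,"rz":0},{"tx":0,"ty":-0.5,"tz":-85,"rx":0,"ry":0,"rz":0}]' && python3 -m crank '[{"tx":0,"ty":0,"tz":0,"rx":0,"ry":0,"rz":0},{"tx":0,"ty":0,"tz":0,"rx":0,"ry":0,"rz":0},{"tx":0,"ty":0,"tz":0,"rx":0,"ry":0,"rz":0},{"tx":0,"ty":0,"tz":0,"rx":0,"ry":0,"rz":0},{"tx":0,"ty":0,"tz":0,"rx":0,"ry":0,"rz":0},{"tx":0,"ty":0,"tz":0,"rx":0,"ry":0,"rz":0},{"tx":0,"ty":0,"tz":0,"rx":0,"ry":0,"rz":0},{"tx":0,"ty":0,"tz":0,"rx":0,"ry":0,"rz":0}]' 0 90 && python3 -c "
from h import *
c,p,d,s=snap('wrist','g3');print(s['time'],s['position'],s['moment'])"
```

```text
time: 22.63
position: [546.6, -239.5, 113.3]
tool_rot: [[-0.198, -0.98, 0.002], [-0.98, 0.198, -0.001], [0.0, -0.002, -1.0]]
ft_force: [0.1, -1.5, 0.4]
opening: 1.001
finger_force: 0.0
time: 23.3
position: [545.7, -239.5, 112.7]
tool_rot: [[-0.198, -0.98, 0.001], [-0.98, 0.198, -0.0], [0.0, -0.001, -1.0]]
ft_force: [-2.9, 0.8, 5.8]
opening: 0.461
finger_force: 89.5
23.3 [ 545.72594144 -239.48026079  112.66769416] [0.38778663 0.75307832 0.01811743]
```

View pics/g3.png

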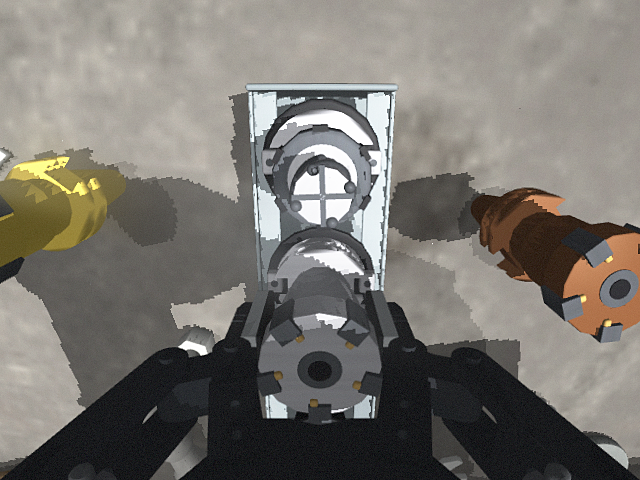

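Opening 0.461 means it is holding the 42 mm drum. The image shows the steel face mill at (320,370) centred, with the end mill ahead and the yellow and brown look-alikes clear at both sides. Lifting gently to check the hold.

```bash
python3 -m crank '[{"tx":0,"ty":0,"tz":3,"rx":0,"ry":0,"rz":0},{"tx":0,"ty":0,"tz":10,"rx":0,"ry":0,"rz":0},{"tx":0,"ty":0,"tz":25,"rx":0,"ry":0,"rz":0},{"tx":0,"ty":0,"tz":50,"rx":0,"ry":0,"rz":0},{"tx":0,"ty":0,"tz":80,"rx":0,"ry":0,"rz":0},{"tx":0,"ty":0,"tz":115,"rx":0,"ry":0,"rz":0},{"tx":0,"ty":0,"tz":142,"rx":0,"ry":0,"rz":0},{"tx":0,"ty":0,"tz":150,"rx":0,"ry":0,"rz":0}]' && python3 -m crank '[{"tx":0,"ty":10,"tz":0,"rx":0,"ry":0,"rz":0.01},{"tx":0,"ty":30,"tz":0,"rx":0,"ry":0,"rz":0.02},{"tx":0,"ty":60,"tz":0,"rx":0,"ry":0,"rz":0.03},{"tx":1,"ty":95,"tz":0,"rx":0,"ry":0,"rz":0.04},{"tx":2,"ty":130,"tz":0,"rx":0,"ry":0,"rz":0.04},{"tx":3,"ty":165,"tz":0,"rx":0,"ry":0,"rz":0.04},{"tx":3,"ty":200,"tz":0,"rx":0,"ry":0,"rz":0.04},{"tx":3,"ty":235,"tz":0,"rx":0,"ry":0,"rz":0.04}]' && python3 -m crank '[{"tx":0,"ty":35,"tz":0,"rx":0,"ry":0,"rz":0},{"tx":0,"ty":70,"tz":0,"rx":0,"ry":0,"rz":0},{"tx":0,"ty":105,"tz":0,"rx":0,"ry":0,"rz":0},{"tx":0,"ty":140,"tz":0,"rx":0,"ry":0,"rz":0},{"tx":0,"ty":170,"tz":0,"rx":0,"ry":0,"rz":0},{"tx":0,"ty":190,"tz":0,"rx":0,"ry":0,"rz":0},{"tx":0,"ty":194.5,"tz":0,"rx":0,"ry":0,"rz":0},{"tx":0,"ty":194.5,"tz":0,"rx":0,"ry":0,"rz":0}]' && python3 -m crank '[{"tx":0,"ty":0,"tz":-15,"rx":0,"ry":0,"rz":0},{"tx":0,"ty":0,"tz":-40,"rx":0,"ry":0,"rz":0},{"tx":0,"ty":0,"tz":-60,"rx":0,"ry":0,"rz":0},{"tx":0,"ty":0,"tz":-75,"rx":0,"ry":0,"rz":0},{"tx":0,"ty":0,"tz":-80,"rx":0,"ry":0,"rz":0},{"tx":0,"ty":0,"tz":-80,"rx":0,"ry":0,"rz":0},{"tx":0,"ty":0,"tz":-80,"rx":0,"ry":0,"rz":0},{"tx":0,"ty":0,"tz":-80,"rx":0,"ry":0,"rz":0}]' && python3 -c "
from h import *
c,p,d,s=snap('wrist','h3');print(s['time'],s['position'],s['moment'],np.arctan2(s['tool_rot'][1][0],s['tool_rot'][0][0]))"
```

```text
time: 24.02
position: [547.1, -240.0, 266.9]
tool_rot: [[-0.198, -0.98, 0.006], [-0.98, 0.198, -0.002], [0.0, -0.006, -1.0]]
ft_force: [1.1, 0.1, -5.5]
opening: 0.458
finger_force: 91.6
time: 24.68
position: [546.9, -2.5, 259.5]
tool_rot: [[-0.16, -0.987, -0.004], [-0.987, 0.16, -0.0], [0.001, 0.004, -1.0]]
ft_force: [1.1, -0.4, -5.4]
opening: 0.458
finger_force: 91.6
time: 25.35
position: [547.2, 191.5, 259.3]
tool_rot: [[-0.157, -0.988, -0.004], [-0.988, 0.157, -0.002], [0.002, 0.003, -1.0]]
ft_force: [0.4, -0.8, -5.8]
opening: 0.461
finger_force: 91.6
time: 26.02
position: [549.2, 190.1, 182.9]
tool_rot: [[-0.16, -0.987, 0.001], [-0.987, 0.16, 0.001], [-0.001, -0.001, -1.0]]
ft_force: [0.6, -0.3, -6.0]
opening: 0.466
finger_force: 91.7
26.0167 [549.22245927 190.0545938  182.85435831] [ 0.06923787 -0.01864213  0.00263499] -1.730994107978948
```

View pics/h3.png

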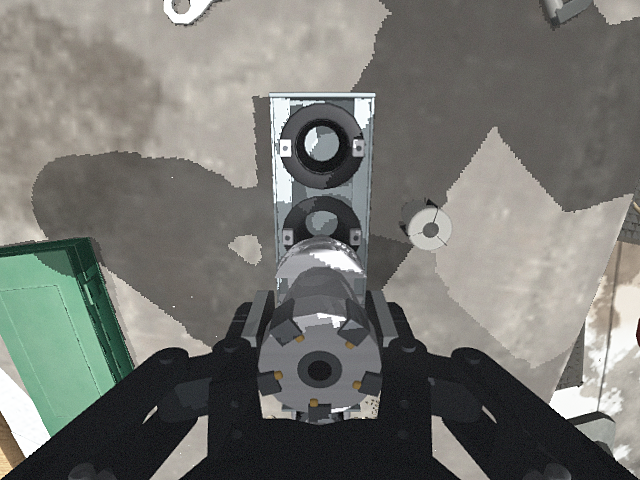

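The face mill hangs unchanged in the grip (same pixels as at the pick) above pocket 3. Lowering.

```bash
python3 -m crank '[{"tx":0,"ty":0,"tz":-10,"rx":0,"ry":0,"rz":0},{"tx":0,"ty":0,"tz":-25,"rx":0,"ry":0,"rz":0},{"tx":0,"ty":0,"tz":-40,"rx":0,"ry":0,"rz":0},{"tx":0,"ty":0,"tz":-50,"rx":0,"ry":0,"rz":0},{"tx":0,"ty":0,"tz":-57,"rx":0,"ry":0,"rz":0},{"tx":0,"ty":0,"tz":-61,"rx":0,"ry":0,"rz":0},{"tx":0,"ty":0,"tz":-64,"rx":0,"ry":0,"rz":0},{"tx":0,"ty":0,"tz":-64,"rx":0,"ry":0,"rz":0}]' && python3 -m crank '[{"tx":0,"ty":0,"tz":-1,"rx":0,"ry":0,"rz":0},{"tx":0,"ty":0,"tz":-2,"rx":0,"ry":0,"rz":0},{"tx":0,"ty":0,"tz":-3,"rx":0,"ry":0,"rz":0},{"tx":0,"ty":0,"tz":-4,"rx":0,"ry":0,"rz":0},{"tx":0,"ty":0,"tz":-5,"rx":0,"ry":0,"rz":0},{"tx":0,"ty":0,"tz":-5,"rx":0,"ry":0,"rz":0}]'&& python3 -m crank '[{"tx":0,"ty":0,"tz":-0.5,"rx":0,"ry":0,"rz":0},{"tx":0,"ty":0,"tz":-1,"rx":0,"ry":0,"rz":0},{"tx":0,"ty":0,"tz":-1,"rx":0,"ry":0,"rz":0}]'
```

```text
time: 26.73
position: [548.7, 190.1, 117.5]
tool_rot: [[-0.159, -0.987, -0.0], [-0.987, 0.159, -0.0], [0.0, 0.0, -1.0]]
ft_force: [0.3, -0.6, -5.1]
opening: 0.464
finger_force: 91.7
time: 27.23
position: [548.7, 190.2, 112.8]
tool_rot: [[-0.159, -0.987, 0.0], [-0.987, 0.159, 0.0], [-0.0, -0.0, -1.0]]
ft_force: [1.0, 0.3, -5.8]
opening: 0.463
finger_force: 91.7
time: 27.48
position: [548.8, 190.2, 112.7]
tool_rot: [[-0.159, -0.987, 0.001], [-0.987, 0.159, 0.0], [-0.0, -0.001, -1.0]]
ft_force: [-3.5, -0.7, 4.3]
opening: 0.46
finger_force: 92.1
```

```bash
python3 -m crank '[{"tx":0,"ty":0,"tz":-0.5,"rx":0,"ry":0,"rz":0},{"tx":0,"ty":0,"tz":-0.5,"rx":0,"ry":0,"rz":0}]' && python3 -m crank '[{"tx":0,"ty":0,"tz":0,"rx":0,"ry":0,"rz":0},{"tx":0,"ty":0,"tz":0,"rx":0,"ry":0,"rz":0},{"tx":0,"ty":0,"tz":0,"rx":0,"ry":0,"rz":0},{"tx":0,"ty":0,"tz":0,"rx":0,"ry":0,"rz":0},{"tx":0,"ty":0,"tz":0,"rx":0,"ry":0,"rz":0},{"tx":0,"ty":0,"tz":0,"rx":0,"ry":0,"rz":0}]' 1 && python3 -m crank '[{"tx":0,"ty":0,"tz":15,"rx":0,"ry":0,"rz":0},{"tx":0,"ty":0,"tz":40,"rx":0,"ry":0,"rz":0},{"tx":0,"ty":0,"tz":75,"rx":0,"ry":0,"rz":0},{"tx":0,"ty":-15,"tz":110,"rx":0,"ry":0,"rz":0},{"tx":0,"ty":-45,"tz":140,"rx":0,"ry":0,"rz":0},{"tx":0,"ty":-75,"tz":145,"rx":0,"ry":0,"rz":0},{"tx":0,"ty":-80,"tz":145,"rx":0,"ry":0,"rz":0},{"tx":0,"ty":-80,"tz":145,"rx":0,"ry":0,"rz":0}]' && python3 chk.py k3 e && python3 -m crank '[{"tx":0,"ty":-20,"tz":0,"rx":0,"ry":0,"rz":-0.01},{"tx":-1,"ty":-60,"tz":0,"rx":0,"ry":0,"rz":-0.02},{"tx":-2,"ty":-100,"tz":0,"rx":0,"ry":0,"rz":-0.03},{"tx":-4,"ty":-140,"tz":0,"rx":0,"ry":0,"rz":-0.043},{"tx":-6,"ty":-180,"tz":0,"rx":0,"ry":0,"rz":-0.043},{"tx":-8,"ty":-220,"tz":0,"rx":0,"ry":0,"rz":-0.043},{"tx":-10,"ty":-260,"tz":0,"rx":0,"ry":0,"rz":-0.043},{"tx":-12,"ty":-300,"tz":0,"rx":0,"ry":0,"rz":-0.043}]' && python3 -m crank '[{"tx":-1,"ty":-40,"tz":0,"rx":0,"ry":0,"rz":0},{"tx":-2,"ty":-80,"tz":0,"rx":0,"ry":0,"rz":0},{"tx":-3,"ty":-105,"tz":0,"rx":0,"ry":0,"rz":0},{"tx":-3,"ty":-108.5,"tz":-20,"rx":0,"ry":0,"rz":0},{"tx":-3,"ty":-108.5,"tz":-45,"rx":0,"ry":0,"rz":0},{"tx":-3,"ty":-108.5,"tz":-60,"rx":0,"ry":0,"rz":0},{"tx":-3,"ty":-108.5,"tz":-60,"rx":0,"ry":0,"rz":0},{"tx":-3,"ty":-108.5,"tz":-60,"rx":0,"ry":0,"rz":0}]' && python3 -m crank '[{"tx":0,"ty":0,"tz":0,"rx":0,"ry":0,"rz":0},{"tx":0,"ty":0,"tz":0,"rx":0,"ry":0,"rz":0},{"tx":0,"ty":0,"tz":0,"rx":0,"ry":0,"rz":0}]'
```

```text
time: 27.65
position: [548.8, 190.3, 112.7]
tool_rot: [[-0.159, -0.987, 0.001], [-0.987, 0.159, 0.0], [-0.001, -0.001, -1.0]]
ft_force: [-4.8, 0.6, 9.6]
opening: 0.458
finger_force: 92.3
time: 28.15
position: [548.7, 190.1, 111.2]
tool_rot: [[-0.159, -0.987, 0.0], [-0.987, 0.159, -0.0], [0.0, -0.0, -1.0]]
ft_force: [-0.4, -0.4, -0.6]
opening: 1.0
finger_force: 0.0
time: 28.82
position: [548.6, 108.6, 257.2]
tool_rot: [[-0.162, -0.987, 0.001], [-0.987, 0.162, 0.001], [-0.001, -0.001, -1.0]]
ft_force: [-0.5, 0.6, -0.9]
opening: 1.002
finger_force: 0.0
28.8167 [548.62519987 108.60565562 257.20202405] -0.7076591998691215
90 flange top 74.13 146 key/top z 63.65 collar 58.81
30 flange top 90.83 79 key/top z 63.31 collar 61.18
-30 flange top 74.33 217 key/top z 63.25 collar 58.32
time: 29.53
position: [536.5, -190.8, 255.4]
tool_rot: [[-0.2, -0.98, -0.001], [-0.98, 0.2, 0.0], [0.0, 0.001, -1.0]]
ft_force: [1.1, 0.4, 1.0]
opening: 0.996
finger_force: 0.0
time: 30.2
position: [533.6, -297.8, 194.9]
tool_rot: [[-0.201, -0.98, -0.003], [-0.98, 0.201, 0.0], [0.0, 0.003, -1.0]]
ft_force: [-0.3, 1.0, 0.5]
opening: 0.998
finger_force: 0.0
time: 30.45
position: [534.4, -298.2, 197.6]
tool_rot: [[-0.201, -0.98, 0.002], [-0.98, 0.201, -0.001], [0.0, -0.002, -1.0]]
ft_force: [0.2, -0.3, -0.4]
opening: 1.001
finger_force: 0.0
```

The face mill is seated (flange top 74.3; the 90.8 reading for pocket 2 comes from points on the drum in front of it). Now the end mill.

```bash
python3 -m crank '[{"tx":0,"ty":0,"tz":-15,"rx":0,"ry":0,"rz":0},{"tx":0,"ty":0,"tz":-40,"rx":0,"ry":0,"rz":0},{"tx":0,"ty":0,"tz":-65,"rx":0,"ry":0,"rz":0},{"tx":0,"ty":0,"tz":-82,"rx":0,"ry":0,"rz":0},{"tx":0,"ty":0,"tz":-88,"rx":0,"ry":0,"rz":0},{"tx":0,"ty":0,"tz":-88,"rx":0,"ry":0,"rz":0},{"tx":0,"ty":0,"tz":-88,"rx":0,"ry":0,"rz":0},{"tx":0,"ty":0,"tz":-88,"rx":0,"ry":0,"rz":0}]' && python3 -m crank '[{"tx":0,"ty":0,"tz":0,"rx":0,"ry":0,"rz":0},{"tx":0,"ty":0,"tz":0,"rx":0,"ry":0,"rz":0},{"tx":0,"ty":0,"tz":0,"rx":0,"ry":0,"rz":0},{"tx":0,"ty":0,"tz":0,"rx":0,"ry":0,"rz":0},{"tx":0,"ty":0,"tz":0,"rx":0,"ry":0,"rz":0},{"tx":0,"ty":0,"tz":0,"rx":0,"ry":0,"rz":0},{"tx":0,"ty":0,"tz":0,"rx":0,"ry":0,"rz":0},{"tx":0,"ty":0,"tz":0,"rx":0,"ry":0,"rz":0}]' 0 80
```

```text
time: 31.12
position: [534.7, -298.7, 110.0]
tool_rot: [[-0.201, -0.98, 0.002], [-0.98, 0.201, -0.001], [0.0, -0.003, -1.0]]
ft_force: [0.4, 0.3, 0.0]
opening: 0.998
finger_force: 0.0
time: 31.78
position: [533.6, -298.5, 109.0]
tool_rot: [[-0.201, -0.979, 0.0], [-0.979, 0.201, -0.0], [0.0, -0.0, -1.0]]
ft_force: [-1.7, 0.5, 4.9]
opening: 0.374
finger_force: 78.8
```

```bash
python3 -m crank '[{"tx":0,"ty":0,"tz":5,"rx":0,"ry":0,"rz":0},{"tx":0,"ty":0,"tz":15,"rx":0,"ry":0,"rz":0},{"tx":0,"ty":0,"tz":35,"rx":0,"ry":0,"rz":0},{"tx":0,"ty":0,"tz":65,"rx":0,"ry":0,"rz":0},{"tx":0,"ty":0,"tz":95,"rx":0,"ry":0,"rz":0},{"tx":0,"ty":0,"tz":125,"rx":0,"ry":0,"rz":0},{"tx":0,"ty":0,"tz":145,"rx":0,"ry":0,"rz":0},{"tx":0,"ty":0,"tz":150,"rx":0,"ry":0,"rz":0}]' && python3 -m crank '[{"tx":0,"ty":10,"tz":0,"rx":0,"ry":0,"rz":0},{"tx":1,"ty":30,"tz":0,"rx":0,"ry":0,"rz":0.005},{"tx":2,"ty":60,"tz":0,"rx":0,"ry":0,"rz":0.01},{"tx":3,"ty":95,"tz":0,"rx":0,"ry":0,"rz":0.018},{"tx":4,"ty":130,"tz":0,"rx":0,"ry":0,"rz":0.018},{"tx":5,"ty":165,"tz":0,"rx":0,"ry":0,"rz":0.018},{"tx":5.5,"ty":200,"tz":0,"rx":0,"ry":0,"rz":0.018},{"tx":5.5,"ty":235,"tz":0,"rx":0,"ry":0,"rz":0.018}]' && python3 -m crank '[{"tx":0,"ty":35,"tz":0,"rx":0,"ry":0,"rz":0},{"tx":0,"ty":70,"tz":0,"rx":0,"ry":0,"rz":0},{"tx":0,"ty":105,"tz":0,"rx":0,"ry":0,"rz":0},{"tx":0,"ty":140,"tz":0,"rx":0,"ry":0,"rz":0},{"tx":0,"ty":170,"tz":0,"rx":0,"ry":0,"rz":0},{"tx":0,"ty":190,"tz":0,"rx":0,"ry":0,"rz":0},{"tx":0,"ty":194.5,"tz":0,"rx":0,"ry":0,"rz":0},{"tx":0,"ty":194.5,"tz":0,"rx":0,"ry":0,"rz":0}]' && python3 -m crank '[{"tx":0,"ty":0,"tz":-15,"rx":0,"ry":0,"rz":0},{"tx":0,"ty":0,"tz":-40,"rx":0,"ry":0,"rz":0},{"tx":0,"ty":0,"tz":-60,"rx":0,"ry":0,"rz":0},{"tx":0,"ty":0,"tz":-75,"rx":0,"ry":0,"rz":0},{"tx":0,"ty":0,"tz":-80,"rx":0,"ry":0,"rz":0},{"tx":0,"ty":0,"tz":-80,"rx":0,"ry":0,"rz":0},{"tx":0,"ty":0,"tz":-80,"rx":0,"ry":0,"rz":0},{"tx":0,"ty":0,"tz":-80,"rx":0,"ry":0,"rz":0}]'
```

```text
time: 32.45
position: [534.8, -299.0, 262.9]
tool_rot: [[-0.201, -0.98, 0.006], [-0.98, 0.201, -0.002], [0.001, -0.006, -1.0]]
ft_force: [1.4, -0.2, -4.2]
opening: 0.368
finger_force: 80.6
time: 33.12
position: [537.5, -61.4, 256.2]
tool_rot: [[-0.184, -0.983, -0.003], [-0.983, 0.184, 0.0], [0.0, 0.003, -1.0]]
ft_force: [1.0, 0.7, -6.4]
opening: 0.372
finger_force: 80.4
time: 33.78
position: [537.8, 132.5, 256.2]
tool_rot: [[-0.182, -0.983, -0.003], [-0.983, 0.182, -0.001], [0.002, 0.003, -1.0]]
ft_force: [-0.5, -0.6, -6.0]
opening: 0.371
finger_force: 80.3
time: 34.45
position: [539.7, 131.0, 179.4]
tool_rot: [[-0.184, -0.983, 0.001], [-0.983, 0.184, 0.001], [-0.001, -0.001, -1.0]]
ft_force: [-0.6, 0.1, -5.4]
opening: 0.372
finger_force: 80.4
```

```bash
python3 -m crank '[{"tx":0,"ty":0,"tz":-10,"rx":0,"ry":0,"rz":0},{"tx":0,"ty":0,"tz":-25,"rx":0,"ry":0,"rz":0},{"tx":0,"ty":0,"tz":-40,"rx":0,"ry":0,"rz":0},{"tx":0,"ty":0,"tz":-50,"rx":0,"ry":0,"rz":0},{"tx":0,"ty":0,"tz":-57,"rx":0,"ry":0,"rz":0},{"tx":0,"ty":0,"tz":-61,"rx":0,"ry":0,"rz":0},{"tx":0,"ty":0,"tz":-64,"rx":0,"ry":0,"rz":0},{"tx":0,"ty":0,"tz":-64,"rx":0,"ry":0,"rz":0}]' && python3 -m crank '[{"tx":0,"ty":0,"tz":-1,"rx":0,"ry":0,"rz":0},{"tx":0,"ty":0,"tz":-2,"rx":0,"ry":0,"rz":0},{"tx":0,"ty":0,"tz":-3,"rx":0,"ry":0,"rz":0},{"tx":0,"ty":0,"tz":-4,"rx":0,"ry":0,"rz":0},{"tx":0,"ty":0,"tz":-5,"rx":0,"ry":0,"rz":0},{"tx":0,"ty":0,"tz":-5,"rx":0,"ry":0,"rz":0}]'&& python3 -m crank '[{"tx":0,"ty":0,"tz":-0.5,"rx":0,"ry":0,"rz":0},{"tx":0,"ty":0,"tz":-1,"rx":0,"ry":0,"rz":0},{"tx":0,"ty":0,"tz":-1,"rx":0,"ry":0,"rz":0}]'
```

```text
time: 35.12
position: [539.2, 131.2, 114.1]
tool_rot: [[-0.184, -0.983, -0.0], [-0.983, 0.184, -0.0], [0.0, 0.0, -1.0]]
ft_force: [-0.6, 0.1, -6.0]
opening: 0.37
finger_force: 80.5
time: 35.62
position: [539.1, 131.1, 109.2]
tool_rot: [[-0.184, -0.983, -0.0], [-0.983, 0.184, -0.0], [0.0, 0.0, -1.0]]
ft_force: [-0.3, -0.6, -6.5]
opening: 0.371
finger_force: 80.5
time: 35.87
position: [539.2, 131.1, 109.1]
tool_rot: [[-0.184, -0.983, 0.0], [-0.983, 0.184, 0.0], [-0.0, -0.0, -1.0]]
ft_force: [-3.7, -1.1, 4.4]
opening: 0.374
finger_force: 81.2
```

Seated at 109.1, the pick height. Pressing slightly, releasing, and backing off along -x for a final check.

```bash
python3 -m crank '[{"tx":0,"ty":0,"tz":-0.5,"rx":0,"ry":0,"rz":0},{"tx":0,"ty":0,"tz":-0.5,"rx":0,"ry":0,"rz":0}]' && python3 -m crank '[{"tx":0,"ty":0,"tz":0,"rx":0,"ry":0,"rz":0},{"tx":0,"ty":0,"tz":0,"rx":0,"ry":0,"rz":0},{"tx":0,"ty":0,"tz":0,"rx":0,"ry":0,"rz":0},{"tx":0,"ty":0,"tz":0,"rx":0,"ry":0,"rz":0},{"tx":0,"ty":0,"tz":0,"rx":0,"ry":0,"rz":0},{"tx":0,"ty":0,"tz":0,"rx":0,"ry":0,"rz":0}]' 1 && python3 -m crank '[{"tx":0,"ty":0,"tz":15,"rx":0,"ry":0,"rz":0},{"tx":0,"ty":0,"tz":40,"rx":0,"ry":0,"rz":0},{"tx":0,"ty":0,"tz":75,"rx":0,"ry":0,"rz":0},{"tx":0,"ty":0,"tz":110,"rx":0,"ry":0,"rz":0},{"tx":0,"ty":20,"tz":145,"rx":0,"ry":0,"rz":0},{"tx":0,"ty":55,"tz":165,"rx":0,"ry":0,"rz":0},{"tx":0,"ty":70,"tz":170,"rx":0,"ry":0,"rz":0},{"tx":0,"ty":70,"tz":170,"rx":0,"ry":0,"rz":0}]' && python3 -m crank '[{"tx":0,"ty":10,"tz":0,"rx":0,"ry":0,"rz":0.12},{"tx":0,"ty":20,"tz":0,"rx":0,"ry":0,"rz":0.24},{"tx":0,"ty":20,"tz":0,"rx":0,"ry":0,"rz":0.36},{"tx":0,"ty":20,"tz":0,"rx":0,"ry":0,"rz":0.48},{"tx":0,"ty":20,"tz":0,"rx":0,"ry":0,"rz":0.6},{"tx":0,"ty":20,"tz":0,"rx":0,"ry":0,"rz":0.72},{"tx":0,"ty":20,"tz":0,"rx":0,"ry":0,"rz":0.84},{"tx":0,"ty":20,"tz":0,"rx":0,"ry":0,"rz":0.96}]' && python3 -m crank '[{"tx":0,"ty":0,"tz":0,"rx":0,"ry":0,"rz":0.12},{"tx":0,"ty":0,"tz":0,"rx":0,"ry":0,"rz":0.24},{"tx":0,"ty":0,"tz":0,"rx":0,"ry":0,"rz":0.36},{"tx":0,"ty":0,"tz":0,"rx":0,"ry":0,"rz":0.48},{"tx":0,"ty":0,"tz":0,"rx":0,"ry":0,"rz":0.6},{"tx":0,"ty":0,"tz":0,"rx":0,"ry":0,"rz":0.6},{"tx":0,"ty":0,"tz":0,"rx":0,"ry":0,"rz":0.6},{"tx":0,"ty":0,"tz":0,"rx":0,"ry":0,"rz":0.6}]' && python3 chk.py k4 e && python3 -c "
from h import *
c,p,d,s=snap('top','topF')
a=cv2.imread('pics/k4.png')[60:340,100:500];cv2.imwrite('pics/fin.png',np.vstack([cv2.resize(a,(560,392)),cv2.resize(p[195:305,130:480],(560,176))]))"
```

```text
time: 36.03
position: [539.2, 131.1, 109.0]
tool_rot: [[-0.184, -0.983, 0.001], [-0.983, 0.184, 0.0], [-0.0, -0.001, -1.0]]
ft_force: [-6.9, -0.5, 9.1]
opening: 0.37
finger_force: 81.9
time: 36.53
position: [539.2, 131.1, 107.8]
tool_rot: [[-0.184, -0.983, 0.0], [-0.983, 0.184, 0.0], [-0.0, -0.0, -1.0]]
ft_force: [0.3, -0.1, 1.2]
opening: 0.999
finger_force: 0.0
time: 37.2
position: [539.9, 204.2, 279.7]
tool_rot: [[-0.182, -0.983, 0.003], [-0.983, 0.182, 0.003], [-0.003, -0.003, -1.0]]
ft_force: [-0.0, 0.3, -0.8]
opening: 0.996
finger_force: 0.0
time: 37.87
position: [538.7, 220.7, 276.6]
tool_rot: [[0.704, -0.71, -0.002], [-0.71, -0.704, -0.001], [-0.0, 0.002, -1.0]]
ft_force: [-0.7, 0.9, 0.5]
opening: 1.002
finger_force: 0.0
time: 38.53
position: [539.0, 220.9, 277.2]
tool_rot: [[0.98, -0.199, -0.001], [-0.199, -0.98, -0.001], [-0.001, 0.001, -1.0]]
ft_force: [-0.4, 0.1, -0.6]
opening: 0.999
finger_force: 0.0
38.5333 [538.96310185 220.86310834 277.23694779] 0.6465686543290456
90 flange top 74.32 296 key/top z 63.29 collar 58.22
30 flange top 74.29 324 key/top z 63.16 collar 58.11
-30 flange top 73.95 179 key/top z 63.17 collar 58.07
-90 flange top 74.49 351 key/top z 63.44 collar 58.29
```

View pics/fin.png

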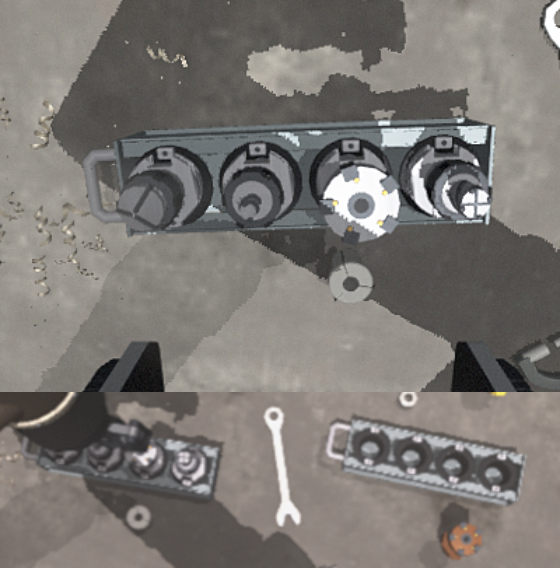

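All four holders are seated with their flange tops at about 74.2, as at the start. From the handle the order is countersink, twist drill, face mill, end mill, and the keys show in the slots at (165,155), (257,150), (350,147) and (444,144). The first rack is empty and the arm is clear.

```bash
python3 -c "
from bench import bot
print(bot.close_job())"
```

```text
the job is handed in; nothing more can be done
None
```

I moved all four holders to the empty rack in the same order from the handle (countersink, twist drill, face mill, end mill), seated each over its keys and released it, then handed the job in at about 38.6 s; the look-alikes were left alone.

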